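Heft look-alike grinding jars and clip the steel-ball one into the mill

ROBOT

A 6-joint arm with a two-finger parallel gripper is mounted at the origin on the work surface. World frame = base frame: x ahead of the robot, y to its left, z up, the work surface at z = 0. Lengths are in m, angles in rad, forces in N, time in s.
With the tool pointing down it reaches from about 0.3 to 0.775 m from the base axis. Payload 14.6 kg.
Tool frame: the origin (TCP) lies at the very end of the fingers, on their centre line; the grasp point (between the pads) lies 19 mm behind it; z points along the fingers, y is the direction in which the jaws open and shut (so a half turn about z gives the same grasp; the last joint's range is limited). The gripper opens to 94 mm and grips with 3 to 60 N. Pads are 16 mm wide; open, the fingers measure 119 mm over their backs; the gripper's body (75 mm by 177 mm) begins 78 mm behind the grasp point.
Start: joints at [1.126, 0.3, 1.521, -0, 1.321, -0.067], TCP at [0.203, 0.511, 0.205] pointing down, gripper open.
Joint ranges: [-3.03, 3.03], [-0.79, 2.21], [0.23, 2.52], [-1.04, 4.18], [0, 3.07], [-2.55, 2.55]. Speed limits (rad/s): [2.22, 2.22, 2.57, 3.14, 3.14, 3.14].

INTERFACE

Orientations are given as [roll, pitch, yaw] about the fixed x, y, z axes, in that order (R = Rz(yaw) Ry(pitch) Rx(roll)).
In Python, from station import status, camera, ctrl gives the robot as it stands. The module is installed in compiled form; this text tells all that it offers.
- The arm moves only by the shell command python3 -m jog 'ROWS' [FORCE]. ROWS is JSON, a list of rows, each a list of 7 numbers: the shift along the tool's x, y, z each as a share of 1000 mm, from -1 to 1, then the turn, a rotation vector about the tool's x, y, z each as a share of pi/2 rad, from -1 to 1, then the opening, from -1 (shut) to 1 (fully open), so that 0 is half open. A call has 1 to 20 rows; each row is the pose to reach, as a shift and turn from the pose measured when the call began, along the tool's axes at that moment; what a row does not reach only later rows make up. A row lasts 1/10 s, in which the tool goes at most 50 mm and 8.59 degrees, less where a joint would pass 70% of its speed; a pose out of reach is approached as far as the arm can. A call with a number of a shift or a turn outside -1 to 1 is refused whole. A call with a gripper value outside its range is refused whole. The fingers move at their own pace and stop on an object; FORCE is the grip in N (left out, the last holds). Time passes only in rows, so rows that repeat a pose let the fingers close. It gives the time, the measured TCP pose, the force and the opening at its end, in the units of the state.
- status.get_obs(): the state, without advancing time (a new reading comes with each control period).
- camera(name): name is "side" or "top"; returns a dict with "image" (480x640x3 uint8, red, green, blue), "fx", "fy", "cx", "cy" (pixels), "k1" (the pictures are not rectified: a ray, as slopes to the right and down, at radius r is drawn at 1 + k1 r^2 times it, then the intrinsics apply), "world_from_camera" (4x4, takes a point from camera to world coordinates). Camera axes: x right, y down, z forward; pixel columns grow to the right and rows downward; lengths in m; the calibration is good to about 2 mm. A picture is of the moment at which its call begins. There is no depth.
- ctrl.hand_in(): hands the job in, once; it reports no verdict.
The state is a dict: "time_s": time; "qpos": joint angles; "joint_vel": joint speeds; "tau": joint torques, N m; "ee_pos": TCP position; "eef_rot": TCP orientation; "force": force on the tool from outside, world axes, zero at the start; "moment": the same for the moment, N m; "grip_width": finger opening in m.
Only numpy, scipy, OpenCV 4.12 (cv2) and the standard library are available. Lean on these libraries where they do the work, as an engineer would, in place of code of your own. Each camera call takes 0.05 s, during which the arm holds its last target.

TASK

Three look-alike grinding jars on the black mat each hold one unseen ball, so tell them apart by lifting them: steel is heaviest, ceramic is in between, nylon is lightest. Clip the steel-ball jar into the mill's sprung holder, pressing it gently but fully down until it sits on the holder's floor, and stand the ceramic-ball jar upright in the blue tray and the nylon-ball jar upright in the green tray, setting every jar down rather than dropping it. Leave all other things where they are.

Things in the scene. Friction and masses are not known exactly. Their poses are not given: they have to be found in the camera images.
- jar_a: one of 3 identical closed jars, loose on the mat: white cylinder 64 mm across, 98 mm tall, its top 20 mm an orange lid 65 mm across; foot chamfered 6 mm high, 3 mm wide. Origin at the centre of the underside, z up. Any jar may be any kind, one of each: with steel ball about 700 g, ceramic 475 g, nylon 265 g (within 10 percent). The unseen ball rolls 3 mm
- jar_b: one of 3 identical closed jars, loose on the mat: white cylinder 64 mm across, 98 mm tall, its top 20 mm an orange lid 65 mm across; foot chamfered 6 mm high, 3 mm wide. Origin at the centre of the underside, z up. Any jar may be any kind, one of each: with steel ball about 700 g, ceramic 475 g, nylon 265 g (within 10 percent). The unseen ball rolls 3 mm
- jar_c: one of 3 identical closed jars, loose on the mat: white cylinder 64 mm across, 98 mm tall, its top 20 mm an orange lid 65 mm across; foot chamfered 6 mm high, 3 mm wide. Origin at the centre of the underside, z up. Any jar may be any kind, one of each: with steel ball about 700 g, ceramic 475 g, nylon 265 g (within 10 percent). The unseen ball rolls 3 mm
- seat (a point): centre of the floor of the round aluminium jar holder (88 mm across) on top of the mill, where the jar's underside rests when home; z up; 118 mm above the bench when unloaded. Three guide posts 24 mm tall leave 68 mm between them; between the posts three sprung steel clips with rounded noses 9 mm above the floor, which stand 5 mm closer than the jar is wide
- holder (a joint): how far the holder, which rides on soft springs, has sunk (m): 0 unloaded, 0.0045 under a steel-ball jar, 0.02 under 30 N, which overloads it. A jar merely set in stays up on the clips' noses, 6 mm high; a load of 14 to 22 N (its weight included) spreads the clips while the holder sinks some 9 to 15 mm, then the jar slides down onto its floor; let go, the holder rises again
- mill: white benchtop vibratory mill, housing 200 (x) x 170 (y) x 90 mm, fixed, control panel on its -x side; origin under the centre of the housing, straight below the holder
- tray_blue: blue open tray, 110 x 110 mm outside, walls 3 mm thick and 22 mm high, floor 3 mm thick, fixed; origin under its centre, x and y along its sides. For the jar with the ceramic ball
- tray_green: green open tray, 110 x 110 mm outside, walls 3 mm thick and 22 mm high, floor 3 mm thick, fixed; origin under its centre, x and y along its sides. For the jar with the nylon ball
- mat: black rubber mat 220 x 240 x 4 mm, fixed, on which the jars stand at first, 100 mm or more from centre to centre; origin under its centre
- tip_box_red: loose pipette-tip box, red base, clear lid, 85 x 115 x 69 mm; origin under its centre; leave alone
- tip_box_purple: loose pipette-tip box, purple base, clear lid, 85 x 115 x 69 mm; origin under its centre; leave alone
- bottle_orange: loose glass bottle with orange cap, 70 mm across, 160 mm tall; origin under its centre; leave alone
- bottle_purple: loose glass bottle with purple cap, 60 mm across, 130 mm tall; origin under its centre; leave alone
- tube_stand: loose blue conical stand (68 mm across) with a clear purple-capped tube in it, 114 mm tall; origin under its centre; leave alone
- brush: loose cleaning brush lying flat, 150 mm long along its x axis; leave alone
- tube_rack: loose light grey rack of clear microtubes, 55 x 100 x 38 mm; origin under its centre; leave alone
There are look-alikes about, which are no part of the job. There is more than one size of the tray_blue; the one meant has the size given above.

How it is judged:
By the outcome, as a careful person would: the job done as asked, in the order asked, and still so for the second after the job is handed in, with the robot touching nothing.
It also fails if it takes over 72 s, if anything falls off the work surface, if the arm or the gripper's body presses on something with over 40 N, if the wrist force passes 120 N, or if a joint passes its speed limit or range.

## Working session

There is one attempt and no reset: what is moved stays moved. The work goes in short steps, Python scripts to look and compute and a shell command to move; the robot and the scene stay as the last step left them, time stands still between calls to the robot, and variables do not carry over. Pictures are saved under pics/ and viewed, and the job is handed in when it is done.

```bash
mkdir -p pics
python3 - <<'E'
from station import status,camera,ctrl
import cv2,numpy as np
o=status.get_obs()
for k,v in o.items(): print(k,np.round(v,4).tolist())
for n in("top","side"):
    c=camera(n); cv2.imwrite(f"pics/{n}0.png",c["image"][:,:,::-1])
    np.savez(f"{n}0.npz",**c)
    print(n,[c[k] for k in("fx","fy","cx","cy","k1")]);print(np.round(c["world_from_camera"],3))
E
```

```text
time_s 0.0
qpos [1.1263, 0.3005, 1.5216, 0.0, 1.3207, -0.0666]
joint_vel [0.0, -0.0001, -0.0006, -0.0011, 0.0009, 0.0011]
tau [0.0006, -53.1811, -35.2737, 0.0708, 0.0243, -0.0001]
ee_pos [0.2028, 0.511, 0.2049]
eef_rot [-3.1404, -0.0001, 2.7637]
force [0.6163, -0.1384, -0.5102]
moment [0.0265, -0.001, -0.0177]
grip_width 0.0939
top [545.5368775183366, 545.5368775183366, 315.8769336517323, 240.9043713622943, -0.15761784088450334]
[[-0.024 -0.992  0.127  0.352]
 [-1.     0.025  0.011 -0.003]
 [-0.014 -0.127 -0.992  1.342]
 [ 0.     0.     0.     1.   ]]
side [577.6414365645473, 577.6414365645473, 319.33291619033906, 247.9983713986485, -0.1605825278015755]
[[ 0.937 -0.193  0.293  0.147]
 [-0.35  -0.482  0.803 -1.064]
 [-0.014 -0.855 -0.519  0.8  ]
 [ 0.     0.     0.     1.   ]]
```

View pics/top0.png

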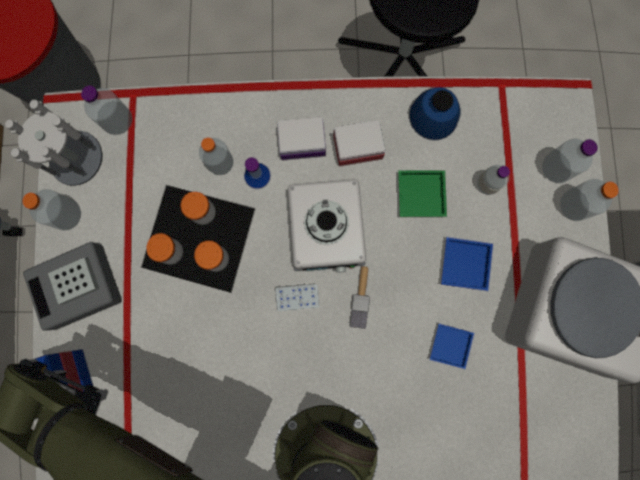

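View pics/side0.png

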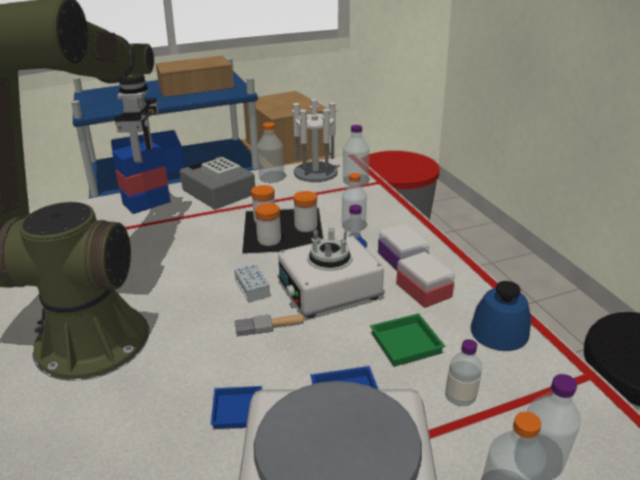

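```bash
cat > h.py <<'E'
import numpy as np,cv2
def load(n):
    return dict(np.load(n+".npz"))
def ray(c,uv):
    f=float(c["fx"]);K=np.array([[f,0,float(c["cx"])],[0,f,float(c["cy"])],[0,0,1]])
    p=cv2.undistortPoints(np.array(uv,float).reshape(-1,1,2),K,np.array([float(c["k1"]),0,0,0])).reshape(-1,2)
    d=np.c_[p,np.ones(len(p))]@c["world_from_camera"][:3,:3].T
    return c["world_from_camera"][:3,3],d
def plane(c,uv,z):
    o,d=ray(c,uv); return o+d*((z-o[2])/d[:,2])[:,None]
def proj(c,P):
    W=np.linalg.inv(c["world_from_camera"]); f=float(c["fx"])
    q=np.array(P,float).reshape(-1,3)@W[:3,:3].T+W[:3,3]; s=q[:,:2]/q[:,2:]
    s=s*(1+float(c["k1"])*(s**2).sum(1))[:,None]
    return s*f+[float(c["cx"]),float(c["cy"])]
def hsv(c): return cv2.cvtColor(c["image"],cv2.COLOR_RGB2HSV)
def blobs(m,amin=80):
    cs,_=cv2.findContours(m.astype(np.uint8),cv2.RETR_EXTERNAL,cv2.CHAIN_APPROX_NONE)
    return [k for k in cs if cv2.contourArea(k)>amin]
E
python3 - <<'E'
from h import *
for n in("top","side"):
    c=load(n+"0");H=hsv(c)
    m=(H[...,0]>5)&(H[...,0]<18)&(H[...,1]>170)&(H[...,2]>120)
    for k in blobs(m,60):
        b=cv2.boundingRect(k)
        P=plane(c,k.reshape(-1,2),0.102)
        (x,y),r=cv2.minEnclosingCircle(P[:,:2].astype(np.float32))
        print(n,"orange",b,np.round([x,y,r],4),P[:,:2].mean(0).round(3))
c=load("top0");H=hsv(c)
for nm,lo,hi in(("green",50,80),("blue",105,125)):
    m=(H[...,0]>lo)&(H[...,0]<hi)&(H[...,1]>130)&(H[...,2]>50)
    for k in blobs(m,500):
        P=plane(c,k.reshape(-1,2),0.022)
        print(nm,cv2.boundingRect(k),[np.round(t,3) for t in cv2.minAreaRect(P[:,:2].astype(np.float32))])
m=(H[...,2]<45)
for k in blobs(m,1500):
    P=plane(c,k.reshape(-1,2),0.004); print("black",cv2.boundingRect(k),[np.round(t,3) for t in cv2.minAreaRect(P[:,:2].astype(np.float32))])
for n,(x0,y0,w,h) in(("top",(130,110,260,195)),("side",(230,170,240,180))):
    im=load(n+"0")["image"][y0:y0+h,x0:x0+w,::-1]
    cv2.imwrite(f"pics/{n}0z.png",cv2.resize(im,None,fx=3,fy=3,interpolation=cv2.INTER_CUBIC))
E
```

```text
top orange (195, 241, 27, 28) [0.4856 0.2599 0.0323] [0.486 0.26 ]
top orange (147, 234, 26, 27) [0.5057 0.3758 0.032 ] [0.505 0.376]
top orange (23, 193, 14, 15) [0.6284 0.7107 0.0192] [0.629 0.71 ]
top orange (181, 192, 27, 27) [0.6032 0.2944 0.0323] [0.603 0.294]
top orange (604, 182, 14, 16) [ 0.6188 -0.7071  0.0192] [ 0.619 -0.707]
top orange (202, 139, 12, 12) [0.7498 0.2635 0.0154] [0.75  0.263]
side orange (515, 412, 25, 25) [ 0.6564 -0.6067  0.0268] [ 0.658 -0.608]
side orange (256, 204, 23, 16) [0.4755 0.2421 0.0439] [0.478 0.244]
side orange (293, 192, 24, 14) [0.5967 0.274  0.043 ] [0.597 0.276]
side orange (251, 186, 23, 14) [0.4957 0.3556 0.0439] [0.497 0.358]
green (399, 171, 47, 45) [array([ 0.634, -0.254]), array([0.114, 0.112]), np.float64(88.911)]
blue (431, 325, 42, 43) [array([ 0.258, -0.309]), array([0.087, 0.086]), np.float64(73.455)]
blue (442, 238, 50, 52) [array([ 0.456, -0.356]), array([0.115, 0.114]), np.float64(80.567)]
blue (419, 88, 40, 48) [array([ 0.847, -0.31 ]), array([0.1  , 0.128]), np.float64(82.805)]
black (277, 406, 100, 74) [array([ 0.032, -0.002]), array([0.239, 0.178]), np.float64(88.8)]
black (0, 354, 201, 126) [array([0.025, 0.61 ]), array([0.569, 0.268]), np.float64(50.739)]
black (143, 186, 111, 106) [array([0.539, 0.308]), array([0.234, 0.215]), np.float64(73.457)]
black (0, 15, 100, 88) [array([1.008, 0.713]), array([0.259, 0.26 ]), np.float64(51.793)]
black (339, 0, 140, 76) [array([ 1.067, -0.256]), array([0.225, 0.388]), np.float64(0.227)]
```

View pics/top0z.png

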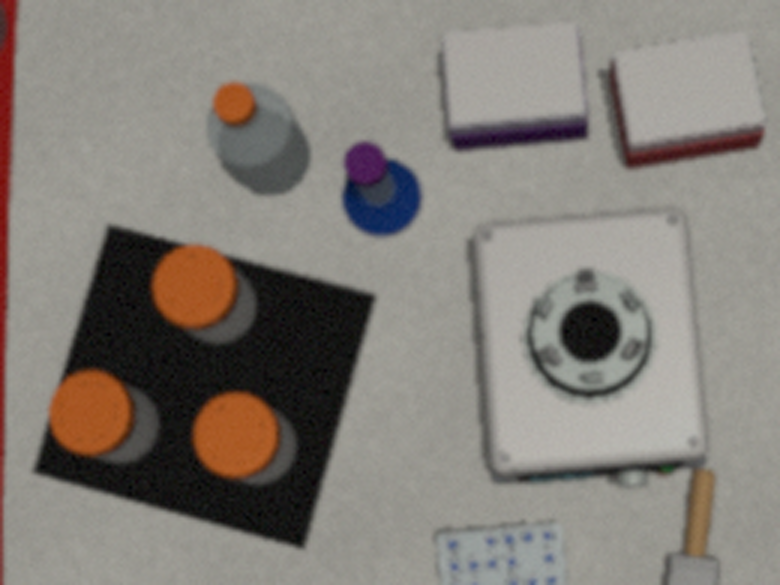

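View pics/side0z.png

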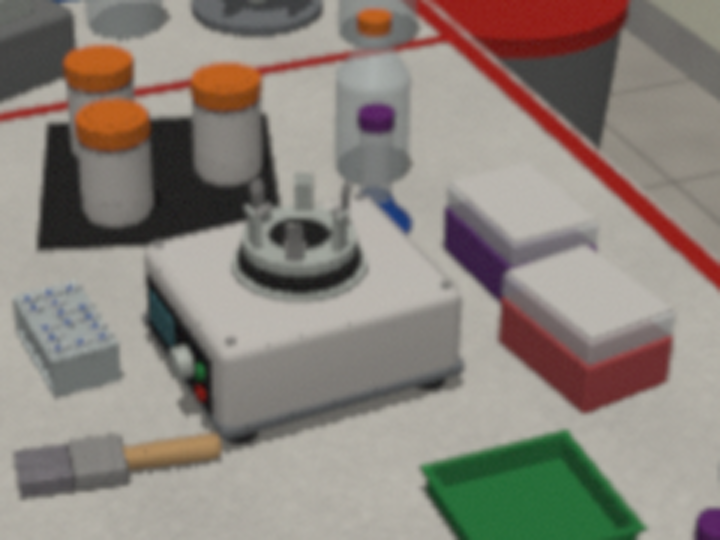

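Run:
```python
from h import *
c=load("top0");H=hsv(c);im=c["image"]
g=cv2.cvtColor(im,cv2.COLOR_RGB2GRAY)
sub=np.zeros(g.shape,bool);sub[170:290,280:375]=1
for th in(50,70,90):
  for k in blobs((g<th)&sub,60):
    for z in(.118,):
        P=plane(c,k.reshape(-1,2),z); (x,y),r=cv2.minEnclosingCircle(P[:,:2].astype(np.float32))
        e=cv2.fitEllipse(P[:,:2].astype(np.float32)); print(th,cv2.boundingRect(k),np.round([x,y,r],4),np.round(e[0],4),np.round(e[1],4))
w=((H[...,1]<25)&(g>0)).astype(np.uint8)
# housing: edges vs bench by brightness profile
print(g[225,275:300],g[225,355:380]); print(g[170:200,300]); print(g[255:285,300])
cv2.imwrite("pics/mill.png",cv2.resize(im[165:290,275:380,::-1],None,fx=6,fy=6,interpolation=cv2.INTER_CUBIC)[:600])
```

```text
50 (317, 211, 19, 19) [ 0.5558 -0.0138  0.0212] [ 0.5558 -0.014 ] [0.0405 0.0406]
70 (317, 211, 20, 19) [ 0.5555 -0.0137  0.0224] [ 0.5557 -0.0137] [0.042  0.0428]
90 (294, 263, 69, 27) [ 0.4374 -0.0157  0.0784] [ 0.4682 -0.1181] [0.0731 0.1057]
90 (317, 211, 20, 20) [ 0.5553 -0.0141  0.0231] [ 0.5554 -0.0141] [0.0437 0.0444]
[153 150 151 152 150 152 147 150 149 145 148 148 138 117  99  97 119 139
 152 167 173 173 171 171 173] [177 177 176 176 170 164 150 132 140 149 152 154 155 156 155 156 155 153
 153 152 153 153 152 153 152]
[156 156 157 153 151 152 153 156 152 152 151 149 149 136 134 144 157 165
 167 166 166 167 167 167 168 170 166 167 166 168]
[177 177 175 177 177 175 170 165 162 161 151 130 108  87  80  94 127 146
 150 152 147 148 148 152 152 149 152 149 146 129]
```

View pics/mill.png

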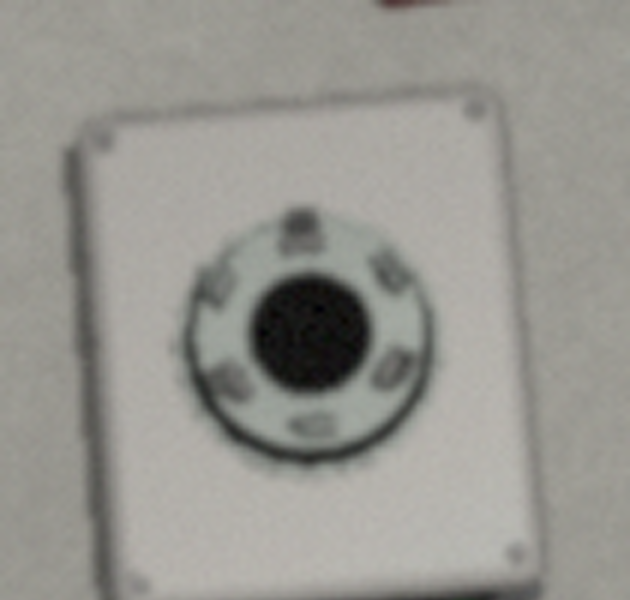

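Run:
```python
from h import *
c=load("top0")
P=plane(c,np.array([(103,139),(476,108),(516,553),(139,584)])/6+[275,165]-.4,.09);print(P.round(4),P.mean(0))
from station import status
o=status.get_obs();from scipy.spatial.transform import Rotation as R
Rm=R.from_euler("xyz",o["eef_rot"]).as_matrix();p=np.array(o["ee_pos"]);print(p)
for j in [(.4856,.2599),(.5055,.3758),(.603,.294)]:
    print(j,(Rm.T@(np.array([*j,.20])-p)).round(4),(Rm.T@(np.array([*j,.042])-p)).round(4))
```

```text
[[ 0.6395  0.0648  0.09  ]
 [ 0.648  -0.0815  0.09  ]
 [ 0.4728 -0.091   0.09  ]
 [ 0.4645  0.054   0.09  ]] [ 0.55619955 -0.01340185  0.09      ]
[0.20278111 0.51099143 0.20492087]
(0.4856, 0.2599) [-0.3555 -0.1291  0.005 ] [-0.3555 -0.1289  0.163 ]
(0.5055, 0.3758) [-0.3312 -0.014   0.0049] [-0.3312 -0.0138  0.1629]
(0.603, 0.294) [-0.452  -0.0541  0.005 ] [-0.452  -0.0539  0.163 ]
```

```bash
python3 -m jog '[[-0.331,-0.014,0,0,0,0,1],[-0.331,-0.014,0,0,0,0,1],[-0.331,-0.014,0,0,0,0,1],[-0.331,-0.014,0,0,0,0,1],[-0.331,-0.014,0,0,0,0,1],[-0.331,-0.014,0,0,0,0,1],[-0.331,-0.014,0,0,0,0,1],[-0.331,-0.014,0,0,0,0,1],[-0.331,-0.014,0.08,0,0,0,1],[-0.331,-0.014,0.12,0,0,0,1],[-0.331,-0.014,0.15,0,0,0,1],[-0.331,-0.014,0.161,0,0,0,1],[-0.331,-0.014,0.161,0,0,0,1]]' 40
```

```text
time_s: 1.4
ee_pos: [0.5043, 0.3758, 0.0432]
eef_rot: [-3.138, -0.002, 2.764]
force: [0.2, -0.5, 0.4]
grip_width: 0.0943
```

```bash
python3 -m jog '[[0,0,0,0,0,0,-1],[0,0,0,0,0,0,-1],[0,0,0,0,0,0,-1],[0,0,0,0,0,0,-1],[0,0,0,0,0,0,-1],[0,0,0,0,0,0,-1],[0,0,-0.01,0,0,0,-1],[0,0,-0.02,0,0,0,-1],[0,0,-0.03,0,0,0,-1],[0,0,-0.03,0,0,0,-1],[0,0,-0.03,0,0,0,-1],[0,0,-0.03,0,0,0,-1],[0,0,-0.03,0,0,0,-1],[0,0,-0.03,0,0,0,-1]]' 40
python3 - <<'E'
from station import status
o=status.get_obs();print(o["force"],o["moment"],o["joint_vel"])
E
```

```text
time_s: 2.8
ee_pos: [0.5043, 0.3758, 0.0729]
eef_rot: [-3.138, -0.002, 2.764]
force: [-0.4, 0.1, -4.2]
grip_width: 0.0644
[-0.44449794  0.05672637 -4.24877262] [ 0.02013579 -0.01168602 -0.0024731 ] [ 0.00030704 -0.00194748  0.00051269 -0.00092467  0.00175492  0.00194149]
```

```bash
python3 -m jog '[[0,0,0.015,0,0,0,-1],[0,0,0.025,0,0,0,-1],[0,0,0.0295,0,0,0,-1],[0,0,0.0295,0,0,0,-1],[0,0,0.0295,0,0,0,1],[0,0,0.0295,0,0,0,1],[0,0,0.0295,0,0,0,1],[0,0,0.0295,0,0,0,1],[0,0,0.0295,0,0,0,1],[0,0,-0.01,0,0,0,1],[0,0,-0.05,0,0,0,1],[0,0,-0.055,0,0,0,1],[-0.0254,-0.1146,-0.055,0,0,0,1],[-0.0254,-0.1146,-0.055,0,0,0,1],[-0.0254,-0.1146,-0.055,0,0,0,1],[-0.0254,-0.1146,-0.055,0,0,0,1],[-0.0254,-0.1146,-0.01,0,0,0,1],[-0.0254,-0.1146,0.02,0,0,0,1],[-0.0254,-0.1146,0.03,0,0,0,1],[-0.0254,-0.1146,0.03,0,0,0,1]]' 40
python3 - <<'E'
from station import status,camera
from h import *
print(status.get_obs()["force"])
c=camera("side");cv2.imwrite("pics/s1.png",cv2.resize(c["image"][120:300,180:420,::-1],None,fx=3,fy=3))
E
```

```text
time_s: 4.8
ee_pos: [0.4851, 0.2603, 0.0422]
eef_rot: [-3.136, -0.004, 2.765]
force: [-0.9, 0.1, 0.1]
grip_width: 0.0938
[-0.93948097  0.05594712  0.14263139]
```

View pics/s1.png

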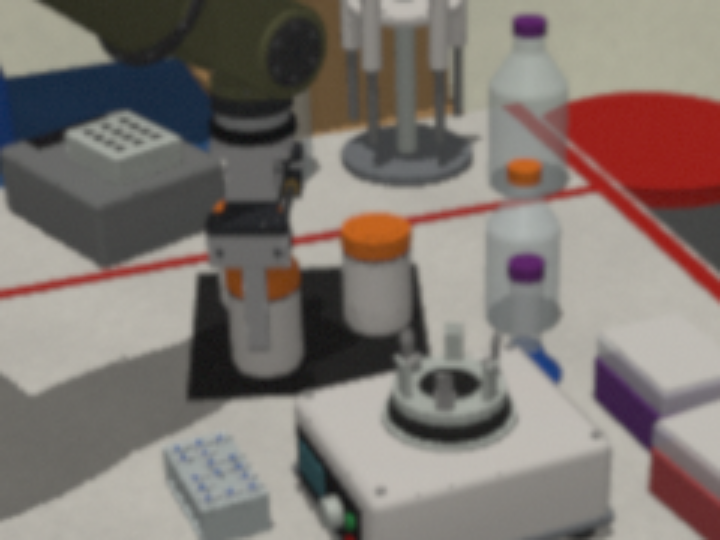

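The side view shows the gripper straddling the front jar at zoom pixel (265,310), with the third jar upright at (376,275). Next I weigh the front jar.

```bash
python3 -m jog '[[0,0,0,0,0,0,-1],[0,0,0,0,0,0,-1],[0,0,0,0,0,0,-1],[0,0,0,0,0,0,-1],[0,0,0,0,0,0,-1],[0,0,0,0,0,0,-1],[0,0,-0.01,0,0,0,-1],[0,0,-0.02,0,0,0,-1],[0,0,-0.03,0,0,0,-1],[0,0,-0.03,0,0,0,-1],[0,0,-0.03,0,0,0,-1],[0,0,-0.03,0,0,0,-1],[0,0,-0.03,0,0,0,-1],[0,0,-0.03,0,0,0,-1]]' 40
python3 - <<'E'
from station import status
o=status.get_obs();print(o["force"],o["moment"],o["eef_rot"])
E
```

```text
time_s: 6.25
ee_pos: [0.4858, 0.2605, 0.0733]
eef_rot: [-3.138, -0.002, 2.765]
force: [-0.4, 0.6, -7.6]
grip_width: 0.0643
[-0.37499602  0.61966198 -7.64182567] [-0.00799841 -0.0269173   0.00906718] [-3.13756737e+00 -2.41503120e-03  2.76482344e+00]
```

Forces: J2 ≈ 4.2–4.7 N (ceramic) and J1 ≈ 7.6 N (steel). I carry J1 above the mill.

```bash
python3 -m jog '[[0,0,-0.04,0,0,0,-1],[0,0,-0.08,0,0,0,-1],[0,0,-0.12,0,0,0,-1],[0,0,-0.132,0,0,0,-1],[-0.025,-0.034,-0.132,0,0,0,-1],[-0.05,-0.069,-0.132,0,0,0,-1],[-0.075,-0.103,-0.132,0,0,0,-1],[-0.1,-0.138,-0.132,0,0,0,-1],[-0.125,-0.172,-0.132,0,0,0,-1],[-0.15,-0.207,-0.132,0,0,0,-1],[-0.162,-0.224,-0.132,0,0,0,-1],[-0.166,-0.229,-0.132,0,0,0,-1],[-0.166,-0.229,-0.132,0,0,0,-1],[-0.166,-0.229,-0.132,0,0,0,-1],[-0.166,-0.229,-0.132,0,0,0,-1]]' 50
python3 - <<'E'
from station import status,camera
from h import *
o=status.get_obs();print(o["force"],o["ee_pos"],o["eef_rot"])
for n in("top","side"):
    c=camera(n);np.savez(n+"1.npz",**c)
    s=c["image"][130:310,240:420] if n=="top" else c["image"][130:310,240:420]
    cv2.imwrite(f"pics/{n}1.png",cv2.resize(s[:,:,::-1],None,fx=3,fy=3,interpolation=cv2.INTER_CUBIC))
E
```

```text
time_s: 7.75
ee_pos: [0.5562, -0.012, 0.2055]
eef_rot: [-3.138, -0.003, 2.766]
force: [0.1, 0.3, -6.4]
grip_width: 0.0644
[ 0.07353318  0.27256531 -6.42521851] [ 0.55615498 -0.01201353  0.20550895] [-3.13757283e+00 -2.91565988e-03  2.76615895e+00]
```

View pics/top1.png

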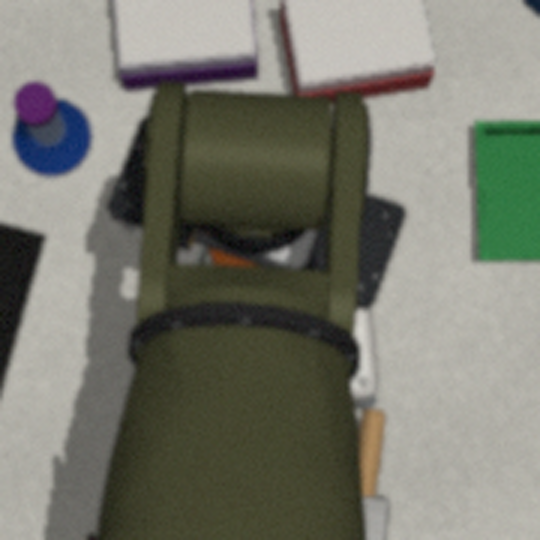

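View pics/side1.png

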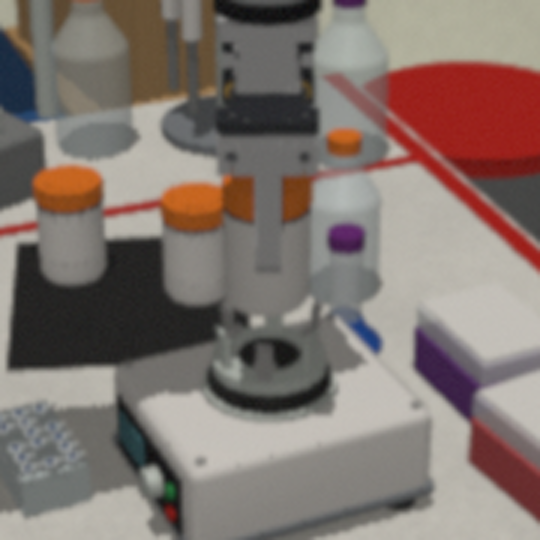

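Run:
```python
from h import *
for n,f in(("side0",0),("side1",1)):
    c=load(n);im=c["image"].astype(int)
    t=np.linspace(0,2*np.pi,200)
    # predicted ring r=44 at z=.118 and jar silhouettes
    for lab,ctr,r,z in(("ring",(.5558,-.0137),.044,.118),("dark",(.5558,-.0137),.0215,.118),("jar.03",(.5562,-.012),.032,.167+.02),("lid",(.5562,-.012),.0325,.167+.085)):
        P=proj(c,np.c_[ctr[0]+r*np.cos(t),ctr[1]+r*np.sin(t),0*t+z]); print(n,lab,P.min(0).round(1),P.max(0).round(1))
c=load("side1");g=cv2.cvtColor(c["image"],cv2.COLOR_RGB2GRAY)
for v in(222,225,228,231): print(v,g[v,306:352])
H=hsv(c);m=(H[...,0]>5)&(H[...,0]<18)&(H[...,1]>170)&(H[...,2]>90)
for v in(192,195,198,201): print(v,np.where(m[v,300:350])[0]+300)
for n in("side0","side1"):
    g=cv2.cvtColor(load(n)["image"],cv2.COLOR_RGB2GRAY)
    m=(g<60).astype(np.uint8); m[:,:305]=0;m[:,355:]=0;m[:235]=0;m[262:]=0
    for k in blobs(m,30): print(n,cv2.boundingRect(k),cv2.contourArea(k))
    for v in (258,): print(g[v,300:360])
```

```text
side0 ring [310.8 237.3] [349.4 257.3]
side0 dark [320.7 242.2] [339.5 252. ]
side0 jar.03 [315.5 213.3] [344.3 227.1]
side0 lid [314.7 187.2] [344.7 200.4]
side1 ring [310.8 237.3] [349.4 257.3]
side1 dark [320.7 242.2] [339.5 252. ]
side1 jar.03 [315.5 213.3] [344.3 227.1]
side1 lid [314.7 187.2] [344.7 200.4]
222 [135 135 134 132 132 128 125 119 109 105 108 111 114 116 117 118 120 120
 121 122 121 120 120 120 120 120 121 121 120 121 119 117 118 115 113 110
 109 111 114 114 116 117 118 118 120 123]
225 [130 133 132 129 128 126 121 116 108 105 106 110 113 115 117 117 119 121
 120 121 121 123 122 123 123 123 123 122 121 120 120 117 116 114 111 107
 104 106 113 116 115 118 119 119 121 124]
228 [128 128 127 124 122 120 116 110 103 100 106 109 113 114 116 119 117 119
 120 121 121 123 122 122 121 122 122 121 120 120 117 116 115 113 110 113
 124 133 123 116 116 117 116 115 119 123]
231 [ 94  92  89  82  70  62  60  68  88 101 106 107 109 112 116 118 119 119
 120 121 120 121 122 121 122 121 122 119 118 119 116 116 117 123 142 163
 174 167 134 104 109 127 141 138 128 126]
192 [300 301 302 3
[... 382 characters left out ...]
1 302 303 304 305 306 307 308 309 310 311 312 313 318 319 320 321
 322 323 335 336 337 338 339]
side0 (330, 244, 9, 8) 37.0
side0 (305, 235, 9, 9) 45.5
[183 184 183 183 181 182 171 150 137  95  49  30  35  44  62  84  96 105
 108 113 117 119 121 127 130 132 132 134 133 133 134 140 139 137 135 131
 124 120 117 114 106 102  97  80  59  45  35  33  40  74 118 144 154 174
 182 181 182 182 182 183]
side1 (320, 243, 20, 10) 81.5
side1 (305, 235, 9, 10) 51.5
[112 112 112 112 112 111 110 106 100  81  49  33  37  46  64  86  99 109
 111 113 107 105 105 105 106 107 106 106 104 106 106 106 108 110 109 107
 107 108 109 108 104 102  96  81  58  43  34  27  32  65 113 149 161 183
 190 190 192 190 191 191]
```

```bash
cat > side.py <<'E'
from h import *
def edges(g,v,a,b,lv=None):
    "subpixel crossings of max gradient in [a]: ,[b]: windows, rows averaged"
    p=g[v].astype(float); d=np.gradient(cv2.GaussianBlur(p[None],(5,1),1)[0])
    r=[]
    for lo,hi in(a,b):
        w=np.abs(d[lo:hi]);i=lo+w.argmax();y0,y1,y2=np.abs(d[i-1:i+2]);r.append(i+.5*(y0-y2)/(y0-2*y1+y2))
    return r
E
python3 - <<'E'
from side import *
t=np.linspace(0,2*np.pi,400)
def cyl_edges(c,ctr,r,z,v):  # predicted left/right px of vertical cylinder at row v
    P=[]
    for zz in np.linspace(z[0],z[1],60):
        q=proj(c,np.c_[ctr[0]+r*np.cos(t),ctr[1]+r*np.sin(t),0*t+zz]);P.append([q[:,0].min(),q[q[:,0].argmin(),1],q[:,0].max(),q[q[:,0].argmax(),1]])
    P=np.array(P); i=np.argsort(P[:,1]);j=np.argsort(P[:,3])
    return np.interp(v,P[i,1],P[i,0]),np.interp(v,P[j,3],P[j,2])
c0=load("side0");s0=c0["image"][...,0].astype(float)-0*1
c1=load("side1")
def sat(c): 
    im=c["image"].astype(float);return im[...,0]-im[...,2]
def rep(lab,c,ch,ctr,r,z,rows,base=0):
    out=[]
    for v in rows:
        L,Rr=cyl_edges(c,ctr,r,z,v); e=edges(ch,v,(int(L)-5,int(L)+5),(int(Rr)-4,int(Rr)+6)); out.append([e[0]-L,e[1]-Rr])
    o=np.array(out);print(lab,o.mean(0).round(2),"mid",o.mean().round(2),"sd",o.mean(1).std().round(2))
S0,S1=sat(c0),sat(c1);G0=cv2.cvtColor(c0["image"],7).astype(float);G1=cv2.cvtColor(c1["image"],7).astype(float)
for n,j in(("J1",(.4856,.2599)),("J2",(.5055,.3758)),("J3",(.603,.294))):
    q=proj(c0,[[*j,.092]])[0];v=int(round(q[1]));rep(n+" lid",c0,S0,j,.0325,(.082,.102),range(v-2,v+3))
    q=proj(c0,[[*j,.05]])[0];v=int(round(q[1]));rep(n+" body",c0,G0,j,.032,(.01,.082),range(v-5,v+6))
T=(.5562,-.012)
q=proj(c1,[[*T,.167+.092]])[0];v=int(round(q[1]));rep("held lid",c1,S1,T,.0325,(.167+.078,.167+.098),range(v+1,v+5))
q=proj(c1,[[*T,.167+.025]])[0];v=int(round(q[1]));rep("held body",c1,G1,T,.032,(.167,.245),range(v-6,v+6))
for z in(.10,.105):
  for cc,G in((c0,G0),(c1,G1)):
    rep(f"ring z{z}",cc,G,(.5558,-.0137),.044,(z-.01,z+.012),range(255,261))
E
```

```text
J1 lid [-0.58 -0.86] mid -0.72 sd 0.12
J1 body [-1.21 -0.86] mid -1.03 sd 0.3
J2 lid [-0.68 -1.4 ] mid -1.04 sd 0.08
J2 body [-1.33  1.79] mid 0.23 sd 1.19
J3 lid [ 0.27 -1.2 ] mid -0.46 sd 0.1
J3 body [-0.48  1.99] mid 0.75 sd 0.31
held lid [-1.95 -1.39] mid -1.67 sd 0.64
held body [-2.45 -0.18] mid -1.32 sd 1.72
ring z0.1 [-2.1   0.16] mid -0.97 sd 0.16
ring z0.1 [-1.35  0.34] mid -0.51 sd 0.72
ring z0.105 [-2.07  0.14] mid -0.96 sd 0.15
ring z0.105 [-1.33  0.32] mid -0.5 sd 0.71
```

```bash
python3 -m jog '[[-0.0008,-0.0015,0.01,0,0,0,-1],[-0.0008,-0.0015,0.018,0,0,0,-1],[-0.0008,-0.0015,0.018,0,0,0,-1],[-0.0008,-0.0015,0.018,0,0,0,-1]]' 50
python3 - <<'E'
from station import status,camera
from h import *
o=status.get_obs();print(o["force"],o["ee_pos"],o["eef_rot"])
ims=[]
for i in range(4): c=camera("side");ims.append(c["image"].astype(float))
c["image"]=np.mean(ims,0).round().astype(np.uint8);np.savez("side2.npz",**c)
print(status.get_obs()["ee_pos"])
s=c["image"][180:280,275:385]
cv2.imwrite("pics/side2.png",cv2.resize(s[:,:,::-1],None,fx=6,fy=6,interpolation=cv2.INTER_CUBIC))
E
```

```text
time_s: 8.25
ee_pos: [0.5563, -0.0139, 0.1875]
eef_rot: [-3.137, -0.003, 2.766]
force: [0.2, -0.1, -6.5]
grip_width: 0.0643
[ 0.21701707 -0.10304493 -6.47406532] [ 0.55630814 -0.01393186  0.1874543 ] [-3.13744806e+00 -3.04468376e-03  2.76608379e+00]
[ 0.5565314  -0.01400441  0.18806082]
```

View pics/side2.png

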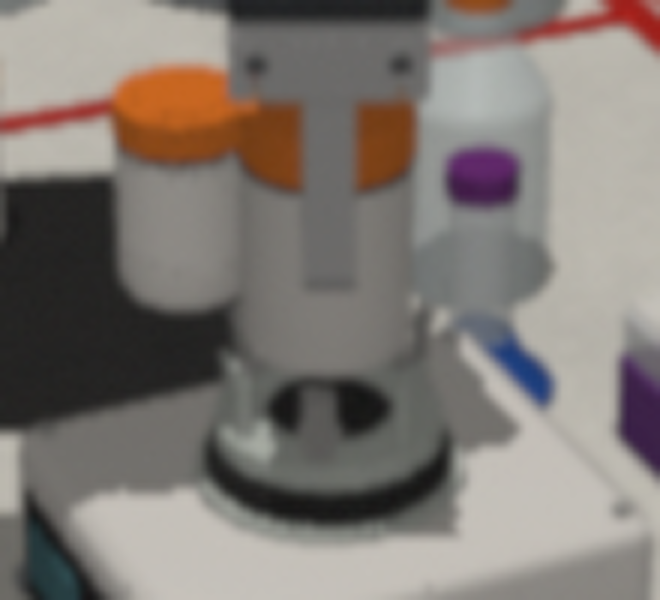

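The side view shows the jar (edges at crop x≈238 and 412) centred to about 1 mm over the black holder ring (208–448), and the jar hangs upright. I lower it between the posts in small steps, watching forces.

```bash
python3 -m jog '[[0,0,0.005,0,0,0,-1],[0,0,0.01,0,0,0,-1],[0,0,0.015,0,0,0,-1],[0,0,0.018,0,0,0,-1],[0,0,0.02,0,0,0,-1],[0,0,0.02,0,0,0,-1],[0,0,0.02,0,0,0,-1]]' 50
python3 - <<'E'
from station import status
o=status.get_obs();print(o["force"],o["moment"],o["ee_pos"],o["eef_rot"])
E
```

```text
time_s: 9.15
ee_pos: [0.5566, -0.0142, 0.1683]
eef_rot: [-3.138, -0.001, 2.766]
force: [0.3, -1.1, -5.9]
grip_width: 0.0641
[ 0.26116665 -1.05409308 -5.87666423] [-0.29869464 -0.15816015 -0.02034536] [ 0.55662939 -0.01418597  0.16825659] [-3.13769453e+00 -1.43311503e-03  2.76601682e+00]
```

```bash
python3 -m jog '[[-0.0008,-0.0008,0,0,0,0,-1],[-0.0008,-0.0008,0,0,0,0,-1],[-0.0008,-0.0008,0,0,0,0,-1]]' 50
python3 - <<'E'
from station import status
o=status.get_obs();print(o["force"],o["moment"],o["ee_pos"],o["eef_rot"])
E
```

```text
time_s: 9.45
ee_pos: [0.557, -0.0152, 0.1683]
eef_rot: [-3.138, -0.002, 2.766]
force: [-0.0, -0.5, -6.8]
grip_width: 0.0646
[-0.04252321 -0.48965234 -6.82496585] [ 0.00184419 -0.02075861  0.04604521] [ 0.55702985 -0.01516497  0.16825143] [-3.13779633e+00 -1.62183329e-03  2.76596802e+00]
```

Lateral contact has cleared, with moments near 0. I press down gradually.

```bash
cat > q.py <<'E'
from station import status
import numpy as np
o=status.get_obs();W=6.85
b=o["ee_pos"][2]-.0382;L=o["force"][2]+W
print("F",np.round(o["force"],2),"M",np.round(o["moment"],3),"p",np.round(o["ee_pos"],4),"base %.4f load %.1f rest-floor %.4f t %.2f"%(b,L,b+max(L,0)/1500,o["time_s"]))
E
python3 -m jog '[[0,0,0.002,0,0,0,-1],[0,0,0.004,0,0,0,-1],[0,0,0.006,0,0,0,-1],[0,0,0.008,0,0,0,-1],[0,0,0.008,0,0,0,-1]]' 55; python3 q.py
```

```text
time_s: 9.95
ee_pos: [0.5571, -0.0153, 0.1604]
eef_rot: [-3.138, -0.001, 2.766]
force: [-2.1, -1.9, 0.5]
grip_width: 0.0645
F [-2.13 -1.87  0.49] M [-0.257  0.369  0.017] p [ 0.5571 -0.0153  0.1604] base 0.1222 load 7.3 rest-floor 0.1271 t 9.95
```

```bash
python3 -m jog '[[0,0,0.001,0,0,0,-1],[0,0,0.002,0,0,0,-1],[0,0,0.003,0,0,0,-1],[0,0,0.004,0,0,0,-1],[0,0,0.004,0,0,0,-1]]' 55; python3 q.py
```

```text
time_s: 10.45
ee_pos: [0.5573, -0.0151, 0.1562]
eef_rot: [-3.138, -0.001, 2.766]
force: [1.0, 1.1, -1.1]
grip_width: 0.0645
F [ 1.04  1.14 -1.13] M [ 0.082 -0.209 -0.018] p [ 0.5573 -0.0151  0.1562] base 0.1180 load 5.7 rest-floor 0.1218 t 10.45
```

```bash
python3 -m jog '[[0,0,0.001,0,0,0,-1],[0,0,0.002,0,0,0,-1],[0,0,0.003,0,0,0,-1],[0,0,0.003,0,0,0,-1]]' 55; python3 q.py;  python3 - <<'E'
from station import camera
from h import *
c=camera("side")
s=c["image"][180:280,275:385]
cv2.imwrite("pics/side3.png",cv2.resize(s[:,:,::-1],None,fx=6,fy=6,interpolation=cv2.INTER_CUBIC))
E
```

```text
time_s: 10.85
ee_pos: [0.5571, -0.0152, 0.1531]
eef_rot: [-3.138, -0.001, 2.766]
force: [-3.5, -0.1, 1.7]
grip_width: 0.0646
F [-3.52 -0.13  1.72] M [-0.158  0.491  0.009] p [ 0.5571 -0.0152  0.1531] base 0.1149 load 8.6 rest-floor 0.1206 t 10.85
```

View pics/side3.png

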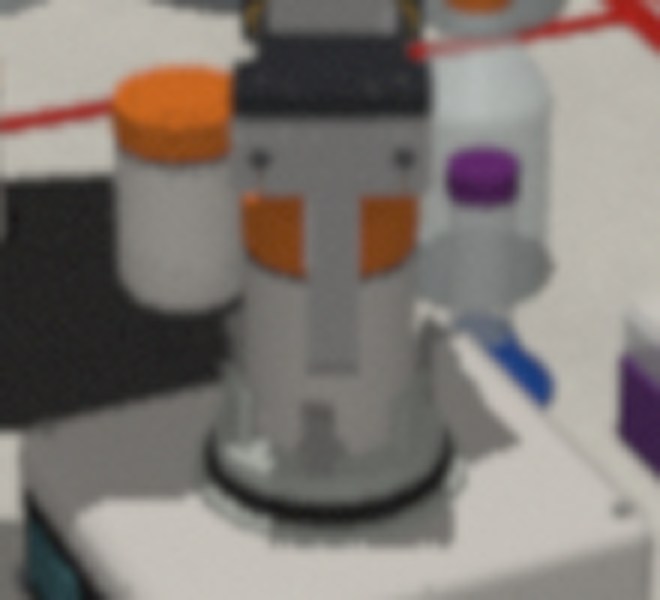

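The jar is between the posts and the holder has begun to sink: the black gap under the ring is thinner. There is a sideways force of −3.5 N in x, so I nudge −x and keep pressing.

```bash
python3 -m jog '[[0.0009,-0.0004,0,0,0,0,-1],[0.0009,-0.0004,0,0,0,0,-1],[0.0009,-0.0004,0.001,0,0,0,-1],[0.0009,-0.0004,0.002,0,0,0,-1],[0.0009,-0.0004,0.002,0,0,0,-1]]' 55; python3 q.py
```

```text
time_s: 11.4
ee_pos: [0.5565, -0.0151, 0.1514]
eef_rot: [-3.139, -0.0, 2.766]
force: [2.3, 2.1, 3.1]
grip_width: 0.0643
F [2.27 2.15 3.06] M [ 0.445 -0.863  0.08 ] p [ 0.5565 -0.0151  0.1514] base 0.1132 load 9.9 rest-floor 0.1198 t 11.40
```

```bash
python3 -m jog '[[0,0,0.001,0,0,0,-1],[0,0,0.002,0,0,0,-1],[0,0,0.003,0,0,0,-1],[0,0,0.003,0,0,0,-1]]' 55; python3 q.py
```

```text
time_s: 11.8
ee_pos: [0.5566, -0.0151, 0.1487]
eef_rot: [-3.139, 0.0, 2.766]
force: [-0.3, 1.3, 7.6]
grip_width: 0.0643
F [-0.27  1.32  7.65] M [ 0.233 -0.29   0.081] p [ 0.5566 -0.0151  0.1487] base 0.1105 load 14.5 rest-floor 0.1202 t 11.80
```

```bash
python3 -m jog '[[0,0,0.001,0,0,0,-1],[0,0,0.002,0,0,0,-1],[0,0,0.002,0,0,0,-1]]' 55; python3 q.py
```

```text
time_s: 12.1
ee_pos: [0.5567, -0.0151, 0.1473]
eef_rot: [-3.139, 0.001, 2.766]
force: [-0.2, 3.0, 10.1]
grip_width: 0.0644
F [-0.2   2.95 10.1 ] M [ 0.255 -0.034  0.041] p [ 0.5567 -0.0151  0.1473] base 0.1091 load 17.0 rest-floor 0.1204 t 12.10
```

```bash
python3 - <<'E'
from station import camera,status
from h import *
ims=[]
for i in range(3): c=camera("side");ims.append(c["image"].astype(float))
c["image"]=np.mean(ims,0).round().astype(np.uint8)
s=c["image"][180:280,275:385]
cv2.imwrite("pics/side4.png",cv2.resize(s[:,:,::-1],None,fx=6,fy=6,interpolation=cv2.INTER_CUBIC))
E
python3 q.py
```

```text
F [-0.64  2.22  9.28] M [0.194 0.026 0.087] p [ 0.5567 -0.0151  0.1474] base 0.1092 load 16.1 rest-floor 0.1199 t 12.25
```

View pics/side4.png

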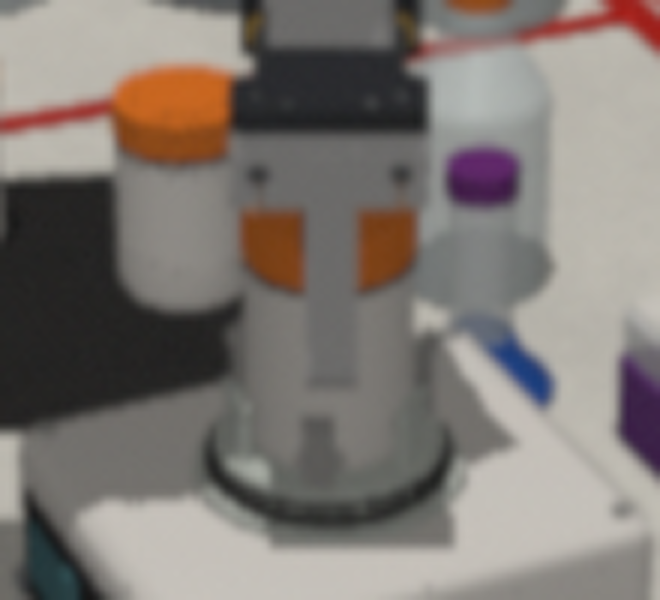

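```bash
python3 -m jog '[[0,0,0.001,0,0,0,-1],[0,0,0.0015,0,0,0,-1],[0,0,0.0015,0,0,0,-1]]' 55; python3 q.py
```

```text
time_s: 12.55
ee_pos: [0.5567, -0.0151, 0.1466]
eef_rot: [-3.139, 0.001, 2.766]
force: [-1.5, 2.3, 11.1]
grip_width: 0.0645
F [-1.49  2.25 11.15] M [ 0.277  0.177 -0.008] p [ 0.5567 -0.0151  0.1466] base 0.1084 load 18.0 rest-floor 0.1204 t 12.55
```

```bash
python3 -m jog '[[0,0,0.001,0,0,0,-1],[0,0,0.001,0,0,0,-1]]' 55; python3 q.py
```

```text
time_s: 12.75
ee_pos: [0.5567, -0.0151, 0.1463]
eef_rot: [-3.139, 0.002, 2.766]
force: [-1.8, 1.8, 11.0]
grip_width: 0.0642
F [-1.81  1.84 10.99] M [0.274 0.272 0.053] p [ 0.5567 -0.0151  0.1463] base 0.1081 load 17.8 rest-floor 0.1200 t 12.75
```

```bash
python3 -m jog '[[0,0,0.002,0,0,0,-1],[0,0,0.003,0,0,0,-1],[0,0,0.003,0,0,0,-1]]' 60; python3 q.py
```

```text
time_s: 13.05
ee_pos: [0.5568, -0.0151, 0.1443]
eef_rot: [-3.139, 0.002, 2.766]
force: [-3.5, 1.9, 14.0]
grip_width: 0.0649
F [-3.55  1.86 14.03] M [0.34  0.499 0.019] p [ 0.5568 -0.0151  0.1443] base 0.1061 load 20.9 rest-floor 0.1200 t 13.05
```

```bash
python3 - <<'E'
from station import camera,status
from side import *
ims=[]
for i in range(4): c=camera("side");ims.append(c["image"].astype(float))
c["image"]=np.mean(ims,0).round().astype(np.uint8);np.savez("side5.npz",**c)
for n in("side1","side2","side5"):
    c=load(n);im=c["image"].astype(float);S=im[...,0]-im[...,2];G=im[...,1]
    # lid bottom: columns right of finger 336..341 ; finger tip: cols 327..333
    def cross(sig,a,b):
        d=np.abs(np.gradient(cv2.GaussianBlur(sig[None],(5,1),1)[0]));i=a+d[a:b].argmax();y0,y1,y2=d[i-1:i+2];return i+.5*(y0-y2)/(y0-2*y1+y2)
    lo={"side1":(196,214,214,226),"side2":(203,222,222,234),"side5":(222,238,238,256)}[n]
    lid=[cross(S[:,u],lo[0],lo[1]) for u in range(336,341)]
    lidL=[cross(S[:,u],lo[0],lo[1]) for u in range(319,324)]
    tip=[cross(G[:,u],lo[2],lo[3]) for u in range(328,333)]
    print(n,np.round(lid,1),np.round(lidL,1),np.round(tip,1),"diff",round(np.median(tip)-np.median(lid),2),round(np.median(tip)-np.median(lidL),2))
s=load("side5")["image"][180:280,275:385]
cv2.imwrite("pics/side5.png",cv2.resize(s[:,:,::-1],None,fx=6,fy=6,interpolation=cv2.INTER_CUBIC))
E
python3 q.py
```

```text
side1 [202.8 202.4 202.2 201.9 201.1] [202.  202.3 202.8 203.  203.1] [220.9 220.9 220.9 220.9 220.8] diff 18.71 18.12
side2 [210.6 210.3 210.  209.7 209.1] [209.6 210.  210.3 210.7 210.9] [228.4 228.4 228.4 228.4 228.4] diff 18.36 18.08
side5 [228.5 228.2 227.9 227.5 227. ] [227.2 227.7 228.1 228.4 228.7] [250.1 250.1 250.3 246.  246. ] diff 22.15 21.95
F [-2.81  2.63 13.96] M [0.29  0.586 0.018] p [ 0.5568 -0.0151  0.1444] base 0.1062 load 20.8 rest-floor 0.1201 t 13.25
```

View pics/side5.png

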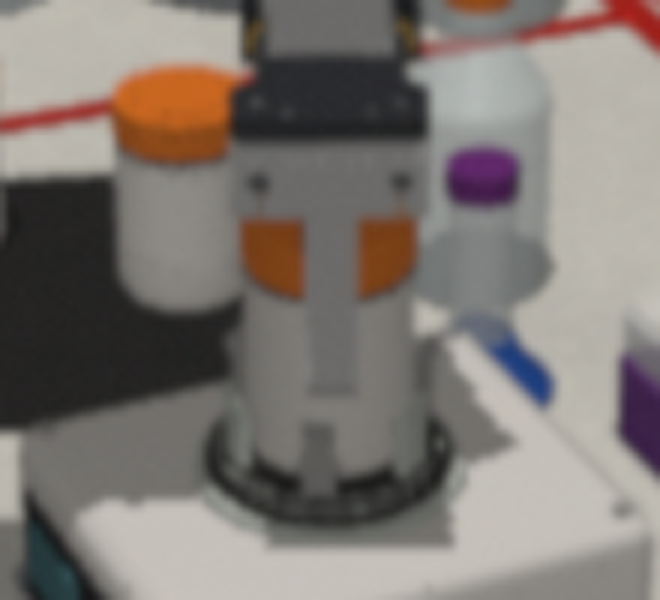

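Run:
```python
from side import *
for n in("side0","side2","side5"):
    c=load(n);g=c["image"][...,1].astype(int)
    for u in(315,322,336,342): print(n,u,g[240:272,u])
c=load("side0");t=np.linspace(0,6.28,200)
for z in(.118,.114,.110,.106,.104,.098,.09):
    P=proj(c,np.c_[.5558+.044*np.cos(t),-.0137+.044*np.sin(t),0*t+z]);print(z,P[:,1].max().round(1))
```

```text
side0 315 [119 118 112 112 112 110 110 111 111 110 111 112 127 143 146 129 112 101
  85  57  40  28  32  48  87 127 139 140 159 178 181 182]
side0 322 [155 161 157 133  93  51  36  35  32  34  49  90 131 155 160 160 157 141
 123 113  98  71  40  30  26  33  71 120 140 144 161 177]
side0 336 [162 161 153 126  83  47  33  33  29  34  45  82 127 157 165 166 161 144
 125 113  99  71  40  29  29  30  65 112 132 132 154 176]
side0 342 [130 130 127 114 105 107 108 109 109 111 111 111 114 127 141 141 123 109
  98  75  47  31  27  33  57  97 126 132 140 165 179 183]
side2 315 [ 98 107 110 115 115 114 114 114 114 114 116 120 134 151 153 136 118 108
  88  59  37  31  32  50  92 133 146 147 167 186 192 192]
side2 322 [115 109 100  83  58  35  25  24  24  26  34  58  83  97 100 101 101 105
 107 106  94  68  38  25  24  31  67 116 142 150 170 188]
side2 336 [114 108  99  81  54  32  24  24  25  26  30  52  80  96 102 102 103 106
 110 108  96  70  40  26  25  28  58 102 128 138 164 186]
side2 342 [ 86  90  98 101 102 104 104 105 105 106 106 105 106 105 104 105 106 104
  96  76  45  26  26  32  49  77  96 105 123 159 185 191]
side5 315 [ 90  90  89  90  91  95 103 108 110 110 112 114 114 115 114 115 114  98
  81  78  72  56  46  56  93 133 146 147 169 187 193 192]
side5 322 [119 119 119 118 119 120 119 120 119 118 119 118 118 119 117 118 114 102
  76  43  28  34  46  51  56  53  53  80 103 112 125 160]
side5 336 [120 120 120 121 120 121 120 120 120 121 120 120 120 120 118 119 117 108
  84  50  30  35  46  53  60  56  53  79 100 110 125 160]
side5 342 [108 108 108 108 108 108 110 108 106 105 106 106 106 106 106 106 105 104
  97  78  60  54  48  44  51  78  96 105 110 113 125 160]
0.118 257.3
0.114 258.8
0.11 260.4
0.106 261.9
0.104 262.6
0.098 264.9
0.09 267.9
```

Run:
```python
from side import *
c=load("side0");t=np.linspace(0,2*np.pi,2000)
def row(r,z,u=322,ctr=(.5563,-.0145)):
    P=proj(c,np.c_[ctr[0]+r*np.cos(t),ctr[1]+r*np.sin(t),0*t+z]);P=P[P[:,1]>np.median(P[:,1])];return P[np.abs(P[:,0]-u).argmin(),1].round(1)
for b in(.1062,.1052):print("chamfer top",row(.032,b+.006),"foot",row(.029,b))
for f in(.1062,.1052,.1002,.0992): print("floor",f,"hole front edge",row(.0215,f),"r29",row(.029,f),"flat edge",row(.044,f),"side bottom",row(.044,f-.008), "black bottom",row(.044,f-.018))
print("unloaded",row(.0215,.118),row(.044,.118),row(.044,.11),row(.044,.10), "collar/housing",row(.047,.09))
# side2 jar bottom
print("side2 jar foot",row(.032,.1498+.006),row(.029,.1498))
print(load("side2")["image"][228:248,336,1],load("side2")["image"][228:248,320,1])
```

```text
chamfer top 255.3 foot 256.7
chamfer top 255.7 foot 257.0
floor 0.1062 hole front edge 253.8 r29 256.7 flat edge 260.9 side bottom 263.9 black bottom 267.7
floor 0.1052 hole front edge 254.2 r29 257.0 flat edge 261.3 side bottom 264.3 black bottom 268.0
floor 0.1002 hole front edge 256.0 r29 258.9 flat edge 263.2 side bottom 266.2 black bottom 269.9
floor 0.0992 hole front edge 256.4 r29 259.3 flat edge 263.6 side bottom 266.6 black bottom 270.3
unloaded 249.4 256.5 259.5 263.3 collar/housing 267.8
side2 jar foot 238.7 240.1
[120 120 120 120 120 120 120 119 119 118 118 117 114 108  99  81  54  32
  24  24] [117 118 117 116 116 116 116 115 116 115 115 113 108 102 100  98  91  76
  56  40]
```

```bash
python3 -m jog '[[0,0,0.001,0,0,0,-1],[0,0,0.002,0,0,0,-1],[0,0,0.002,0,0,0,-1]]' 60; python3 q.py
```

```text
time_s: 13.55
ee_pos: [0.5568, -0.0151, 0.1435]
eef_rot: [-3.139, 0.003, 2.766]
force: [-4.5, 2.4, 16.0]
grip_width: 0.0641
F [-4.47  2.43 16.04] M [0.217 0.658 0.075] p [ 0.5568 -0.0151  0.1435] base 0.1053 load 22.9 rest-floor 0.1206 t 13.55
```

```bash
python3 -m jog '[[0,0,-0.002,0,0,0,-1],[0,0,-0.004,0,0,0,-1],[0,0,-0.006,0,0,0,-1],[0,0,-0.006,0,0,0,-1],[0,0,-0.006,0,0,0,-1]]' 60; python3 q.py
```

```text
time_s: 14.05
ee_pos: [0.5567, -0.0151, 0.1498]
eef_rot: [-3.139, 0.003, 2.766]
force: [-1.0, 0.8, 6.9]
grip_width: 0.0641
F [-1.03  0.8   6.94] M [ 0.235 -0.126  0.007] p [ 0.5567 -0.0151  0.1498] base 0.1116 load 13.8 rest-floor 0.1208 t 14.05
```

```bash
python3 -m jog '[[0,0,-0.002,0,0,0,-1],[0,0,-0.004,0,0,0,-1],[0,0,-0.004,0,0,0,-1]]' 60; python3 q.py
python3 - <<'E'
from station import camera,status
from side import *
ims=[]
for i in range(3): c=camera("side");ims.append(c["image"].astype(float))
c["image"]=np.mean(ims,0).round().astype(np.uint8);np.savez("side6.npz",**c)
for u in(322,336): print(c["image"][240:272,u,1])
s=c["image"][215:275,295:365]
cv2.imwrite("pics/side6.png",cv2.resize(s[:,:,::-1],None,fx=9,fy=9,interpolation=cv2.INTER_CUBIC))
E
python3 q.py
```

```text
time_s: 14.35
ee_pos: [0.5566, -0.0151, 0.1538]
eef_rot: [-3.139, 0.003, 2.766]
force: [2.4, 0.1, -0.4]
grip_width: 0.0642
F [ 2.41  0.13 -0.44] M [ 0.262 -0.531  0.074] p [ 0.5566 -0.0151  0.1538] base 0.1156 load 6.4 rest-floor 0.1198 t 14.35
[119 119 119 119 119 119 119 118 118 118 118 118 117 115 110 104 100 100
 103 105 108 104  88  58  33  27  48  80 103 111 127 160]
[120 120 120 120 121 120 120 121 119 120 119 119 118 117 112 107 104 103
 104 108 109 107  90  60  33  29  46  78 100 113 132 165]
F [1.78 1.1  0.42] M [ 0.254 -0.46   0.061] p [ 0.5566 -0.0151  0.1536] base 0.1154 load 7.3 rest-floor 0.1202 t 14.50
```

View pics/side6.png

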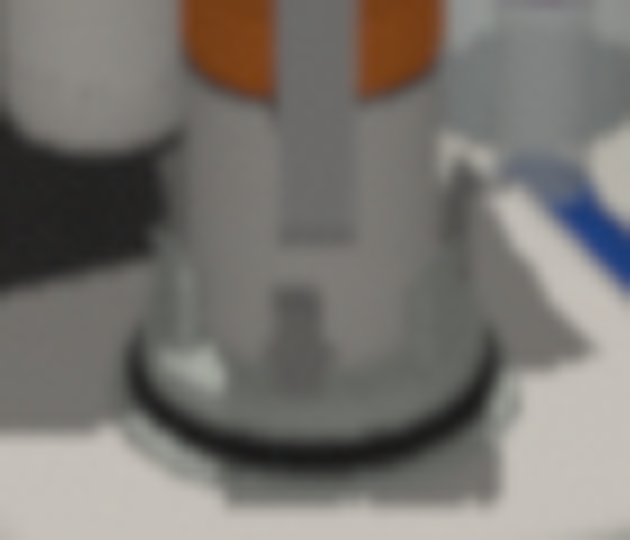

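At net-zero tool force the view shows the holder sunk about 4 mm and the jar foot at crop row ≈355–360, next to the rim floor. TCP height leaves 1–2 mm of doubt about it being home. I release and check with closed fingers on the lid, which measures its height without any grasp offset.

```bash
python3 -m jog '[[0,0,0,0,0,0,1],[0,0,0,0,0,0,1],[0,0,0,0,0,0,1],[0,0,0,0,0,0,1],[0,0,-0.03,0,0,0,1],[0,0,-0.07,0,0,0,1],[0,0,-0.075,0,0,0,1],[0,0,-0.075,0,0,0,-1],[0,0,-0.075,0,0,0,-1],[0,0,-0.075,0,0,0,-1],[0,0,-0.075,0,0,0,-1],[0,0,-0.075,0,0,0,-1],[0,0,-0.075,0,0,0,-1],[0,0,-0.075,0,0,0,-1]]' 20;python3 q.py
```

```text
time_s: 15.9
ee_pos: [0.5565, -0.0149, 0.2284]
eef_rot: [-3.139, 0.002, 2.766]
force: [0.2, 0.5, -0.5]
grip_width: 0.0415
F [ 0.15  0.51 -0.49] M [ 0.02  -0.031  0.044] p [ 0.5565 -0.0149  0.2284] base 0.1902 load 6.4 rest-floor 0.1945 t 15.90
```

```bash
python3 -m jog '[[0,0,0.006,0,0,0,-1],[0,0,0.01,0,0,0,-1],[0,0,0.013,0,0,0,-1],[0,0,0.015,0,0,0,-1],[0,0,0.017,0,0,0,-1],[0,0,0.019,0,0,0,-1],[0,0,0.019,0,0,0,-1]]' 20;python3 q.py
```

```text
time_s: 16.6
ee_pos: [0.5566, -0.0149, 0.2096]
eef_rot: [-3.139, 0.003, 2.766]
force: [0.7, 0.7, 2.8]
grip_width: 0.0004
F [0.74 0.74 2.82] M [ 0.11  -0.015  0.031] p [ 0.5566 -0.0149  0.2096] base 0.1714 load 9.7 rest-floor 0.1778 t 16.60
```

The lid top is at 0.2096. A fully home jar under 9.9 N predicts 0.2095, and one still on the noses predicts 0.2155, so it is home. A brief extra press will confirm it stays linear.

```bash
python3 -m jog '[[0,0,0.002,0,0,0,-1],[0,0,0.004,0,0,0,-1],[0,0,0.006,0,0,0,-1],[0,0,0.007,0,0,0,-1]]' 20;python3 q.py
python3 -m jog '[[0,0,-0.003,0,0,0,-1],[0,0,-0.006,0,0,0,-1],[0,0,-0.012,0,0,0,-1],[0,0,-0.04,0,0,0,-1]]' 20;python3 q.py
```

```text
time_s: 17.0
ee_pos: [0.5569, -0.0149, 0.2037]
eef_rot: [-3.14, 0.004, 2.766]
force: [-4.3, 1.1, 12.4]
grip_width: 0.0004
F [-4.3   1.09 12.44] M [ 0.131  0.825 -0.048] p [ 0.5569 -0.0149  0.2037] base 0.1655 load 19.3 rest-floor 0.1784 t 17.00
time_s: 17.4
ee_pos: [0.5557, -0.0147, 0.2416]
eef_rot: [-3.138, -0.001, 2.766]
force: [0.4, -0.4, -0.5]
grip_width: 0.0007
F [ 0.4  -0.43 -0.53] M [0.014 0.003 0.011] p [ 0.5557 -0.0147  0.2416] base 0.2034 load 6.3 rest-floor 0.2076 t 17.40
```

```bash
python3 -m jog '[[0.191,0.344,0,0,0,0,1],[0.191,0.344,0,0,0,0,1],[0.191,0.344,0,0,0,0,1],[0.191,0.344,0,0,0,0,1],[0.191,0.344,0,0,0,0,1],[0.191,0.344,0,0,0,0,1],[0.191,0.344,0,0,0,0,1],[0.191,0.344,0,0,0,0,1],[0.191,0.344,0,0,0,0,1],[0.191,0.344,0,0,0,0,1],[0.191,0.344,0.05,0,0,0,1],[0.191,0.344,0.09,0,0,0,1],[0.191,0.344,0.09,0,0,0,1]]' 40;python3 q.py
python3 - <<'E'
from station import camera
from side import *
c=camera("side");np.savez("side7.npz",**c)
cv2.imwrite("pics/side7.png",cv2.resize(c["image"][120:300,180:420,::-1],None,fx=3,fy=3))
E
```

```text
time_s: 18.7
ee_pos: [0.5025, 0.3724, 0.1455]
eef_rot: [-3.131, -0.006, 2.765]
force: [-0.3, -0.9, 0.3]
grip_width: 0.0938
F [-0.28 -0.87  0.34] M [ 0.018  0.019 -0.043] p [0.5025 0.3724 0.1455] base 0.1073 load 7.2 rest-floor 0.1121 t 18.70
```

View pics/side7.png

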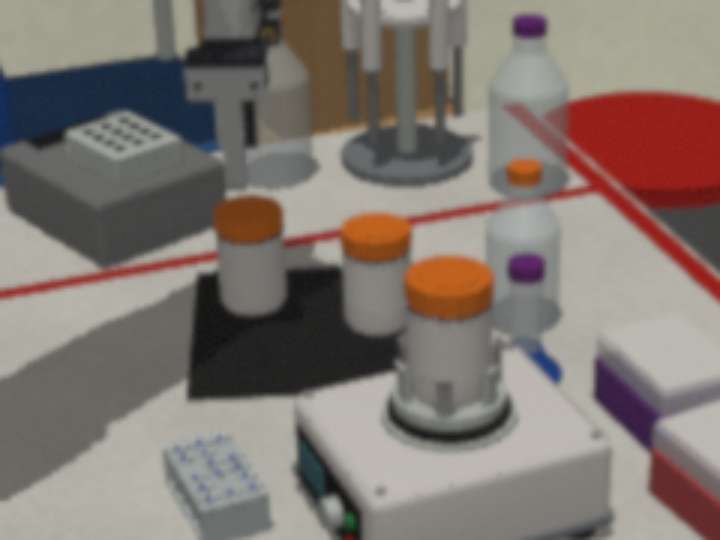

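The steel jar stands upright and deep in the holder at (448,330); the gripper is over J2 at (250,255). I grasp and lift J2.

```bash
python3 -m jog '[[-0.0006,0.004,0.01,-0.006,-0.004,0,1],[-0.0006,0.004,0.05,-0.006,-0.004,0,1],[-0.0006,0.004,0.09,-0.006,-0.004,0,1],[-0.0006,0.004,0.103,-0.006,-0.004,0,1],[-0.0006,0.004,0.103,-0.006,-0.004,0,1],[-0.0006,0.004,0.103,-0.006,-0.004,0,-1],[-0.0006,0.004,0.103,-0.006,-0.004,0,-1],[-0.0006,0.004,0.103,-0.006,-0.004,0,-1],[-0.0006,0.004,0.103,-0.006,-0.004,0,-1],[-0.0006,0.004,0.103,-0.006,-0.004,0,-1],[-0.0006,0.004,0.103,-0.006,-0.004,0,-1]]' 40;python3 q.py
python3 -m jog '[[0,0,-0.03,0,0,0,-1],[0,0,-0.07,0,0,0,-1],[0,0,-0.11,0,0,0,-1],[0,0,-0.15,0,0,0,-1],[0,0,-0.18,0,0,0,-1],[0,0,-0.19,0,0,0,-1],[0,0,-0.19,0,0,0,-1],[0,0,-0.19,0,0,0,-1]]' 40;python3 q.py
```

```text
time_s: 19.85
ee_pos: [0.5057, 0.3765, 0.0473]
eef_rot: [3.138, 0.004, 2.765]
force: [-0.6, -2.9, 6.6]
grip_width: 0.0643
F [-0.65 -2.91  6.64] M [-0.305  0.118 -0.011] p [0.5057 0.3765 0.0473] base 0.0091 load 13.5 rest-floor 0.0181 t 19.85
time_s: 20.65
ee_pos: [0.5042, 0.3759, 0.235]
eef_rot: [3.141, 0.003, 2.765]
force: [0.2, -0.1, -4.7]
grip_width: 0.0645
F [ 0.16 -0.06 -4.73] M [ 0.009 -0.006 -0.018] p [0.5042 0.3759 0.235 ] base 0.1968 load 2.1 rest-floor 0.1982 t 20.65
```

Confirmed 4.7 N, ceramic. I carry it to the large blue tray, skirting the mill on the −x side.

```bash
python3 -m jog '[[-0.009,-0.047,0,0,0,0,-1],[-0.018,-0.094,0,0,0,0,-1],[-0.027,-0.141,0,0,0,0,-1],[-0.036,-0.188,0,0,0,0,-1],[-0.045,-0.235,0,0,0,0,-1],[-0.053,-0.282,0,0,0,0,-1],[-0.062,-0.329,0,0,0,0,-1],[-0.07,-0.377,0,0,0,0,-1],[-0.089,-0.417,0,0,0,0,-1],[-0.108,-0.457,0,0,0,0,-1],[-0.128,-0.497,0,0,0,0,-1],[-0.147,-0.537,0,0,0,0,-1],[-0.166,-0.577,0,0,0,0,-1],[-0.185,-0.617,0,0,0,0,-1],[-0.204,-0.657,0,0,0,0,-1],[-0.22,-0.69,0,0,0,0,-1],[-0.2245,-0.6985,0,0,0,0,-1],[-0.2245,-0.6985,0,0,0,0,-1],[-0.2245,-0.6985,0,0,0,0,-1],[-0.2245,-0.6985,0,0,0,0,-1]]' 40;python3 q.py; python3 -c "
from station import status;o=status.get_obs();print(o['qpos'],o['eef_rot'])"
```

```text
time_s: 22.65
ee_pos: [0.456, -0.355, 0.2346]
eef_rot: [3.14, 0.002, 2.766]
force: [-0.5, -0.6, -4.3]
grip_width: 0.0647
F [-0.46 -0.56 -4.34] M [-0.013  0.002 -0.014] p [ 0.456  -0.355   0.2346] base 0.1964 load 2.5 rest-floor 0.1981 t 22.65
[-0.72576027  0.34149675  1.39849243  0.00206346  1.40014785 -1.92126238] [3.14018194e+00 2.06514870e-03 2.76594804e+00]
```

```bash
python3 -m jog '[[0,-0.001,0.04,0,0,0,-1],[0,-0.001,0.08,0,0,0,-1],[0,-0.001,0.12,0,0,0,-1],[0,-0.001,0.15,0,0,0,-1],[0,-0.001,0.17,0,0,0,-1],[0,-0.001,0.178,0,0,0,-1],[0,-0.001,0.182,0,0,0,-1],[0,-0.001,0.185,0,0,0,-1],[0,-0.001,0.185,0,0,0,-1]]' 40;python3 q.py
python3 - <<'E'
from station import camera
from side import *
c=camera("side");np.savez("side8.npz",**c)
cv2.imwrite("pics/side8.png",cv2.resize(c["image"][280:480,180:460,::-1],None,fx=2.8,fy=2.8))
E
```

```text
time_s: 23.55
ee_pos: [0.4564, -0.3559, 0.0503]
eef_rot: [3.141, 0.003, 2.766]
force: [0.1, 0.7, -4.9]
grip_width: 0.0649
F [ 0.05  0.7  -4.91] M [ 0.035 -0.016 -0.018] p [ 0.4564 -0.3559  0.0503] base 0.0121 load 1.9 rest-floor 0.0134 t 23.55
```

View pics/side8.png

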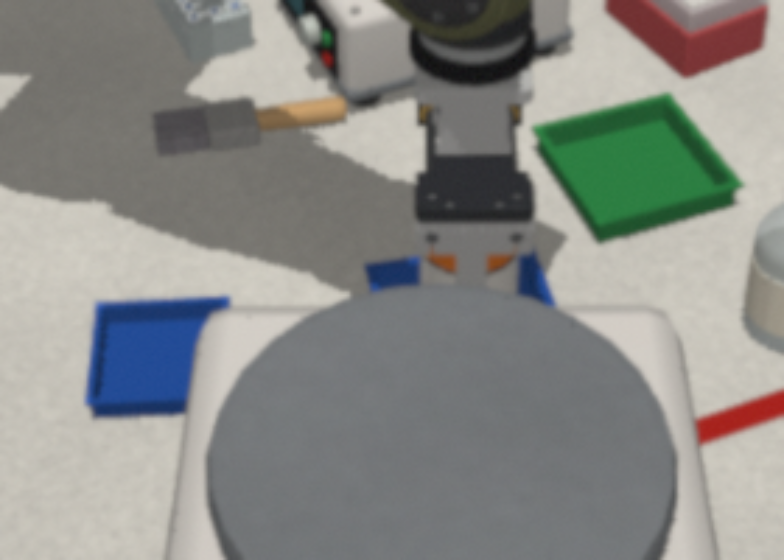

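The gripper holds the jar over the middle of the large blue tray, between walls at (390,265) and (540,270). I lower it the last millimetres slowly.

```bash
python3 -m jog '[[0,0,0.001,0,0,0,-1],[0,0,0.002,0,0,0,-1],[0,0,0.003,0,0,0,-1],[0,0,0.004,0,0,0,-1],[0,0,0.004,0,0,0,-1]]' 40;python3 q.py
```

```text
time_s: 24.1
ee_pos: [0.4565, -0.356, 0.0465]
eef_rot: [3.141, 0.003, 2.766]
force: [-1.0, 0.4, -3.9]
grip_width: 0.0641
F [-0.98  0.35 -3.89] M [-0.044  0.057 -0.017] p [ 0.4565 -0.356   0.0465] base 0.0083 load 3.0 rest-floor 0.0103 t 24.10
```

```bash
python3 -m jog '[[0,0,0.001,0,0,0,-1],[0,0,0.0015,0,0,0,-1],[0,0,0.0015,0,0,0,-1]]' 40;python3 q.py
```

```text
time_s: 24.4
ee_pos: [0.4571, -0.3564, 0.0464]
eef_rot: [3.141, 0.005, 2.766]
force: [-2.1, 2.1, 9.9]
grip_width: 0.0646
F [-2.07  2.1   9.91] M [0.795 0.279 0.053] p [ 0.4571 -0.3564  0.0464] base 0.0082 load 16.8 rest-floor 0.0194 t 24.40
```

```bash
python3 -m jog '[[0,0,-0.0005,0,0,0,-1],[0,0,-0.0005,0,0,0,1],[0,0,-0.0005,0,0,0,1],[0,0,-0.0005,0,0,0,1],[0,0,-0.0005,0,0,0,1],[0,0,-0.0005,0,0,0,1],[0,0,-0.03,0,0,0,1],[0,0,-0.08,0,0,0,1],[0,0,-0.13,0,0,0,1],[0,0,-0.17,0,0,0,1],[0,0,-0.2,0,0,0,1],[0,0,-0.2,0,0,0,1]]' 40;python3 q.py
python3 -m jog '[[0.103,0.658,0,0,0,0,1],[0.103,0.658,0,0,0,0,1],[0.103,0.658,0,0,0,0,1],[0.103,0.658,0,0,0,0,1],[0.103,0.658,0,0,0,0,1],[0.103,0.658,0,0,0,0,1],[0.103,0.658,0,0,0,0,1],[0.103,0.658,0,0,0,0,1],[0.103,0.658,0,0,0,0,1],[0.103,0.658,0,0,0,0,1],[0.103,0.658,0,0,0,0,1],[0.103,0.658,0,0,0,0,1],[0.103,0.658,0,0,0,0,1],[0.103,0.658,0,0,0,0,1],[0.103,0.658,0,0,0,0,1],[0.103,0.658,0,0,0,0,1],[0.103,0.658,0.05,0,0,0,1],[0.103,0.658,0.09,0,0,0,1],[0.103,0.658,0.1,0,0,0,1],[0.103,0.658,0.1,0,0,0,1]]' 40;python3 q.py
python3 - <<'E'
from station import camera,status
from side import *
print(status.get_obs()["eef_rot"])
c=camera("side");np.savez("side9.npz",**c)
cv2.imwrite("pics/side9.png",c["image"][:,:,::-1])
E
```

```text
time_s: 25.6
ee_pos: [0.457, -0.3569, 0.251]
eef_rot: [-3.14, 0.012, 2.766]
force: [0.7, -0.3, -0.2]
grip_width: 0.0941
F [ 0.66 -0.33 -0.23] M [-0.057 -0.027 -0.021] p [ 0.457  -0.3569  0.251 ] base 0.2128 load 6.6 rest-floor 0.2172 t 25.60
time_s: 27.6
ee_pos: [0.6034, 0.2912, 0.1481]
eef_rot: [-3.138, 0.011, 2.765]
force: [0.6, -1.0, 1.2]
grip_width: 0.0939
F [ 0.64 -0.96  1.22] M [ 0.015 -0.014 -0.059] p [0.6034 0.2912 0.1481] base 0.1099 load 8.1 rest-floor 0.1152 t 27.60
[-3.13828564  0.01079595  2.76481081]
```

View pics/side9.png

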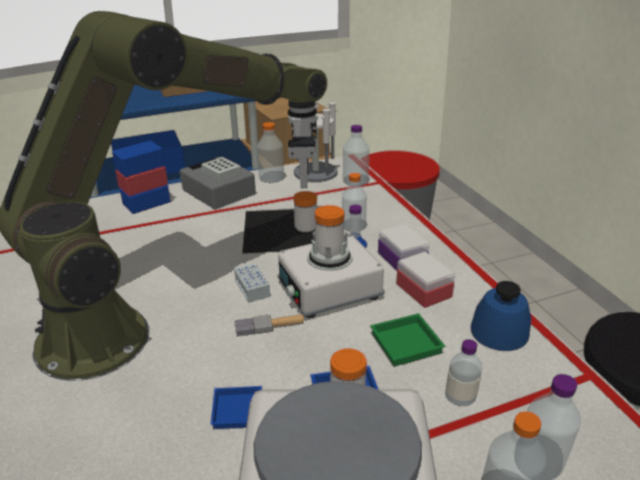

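The ceramic jar stands upright in the large blue tray at (348,370); the gripper is above the last jar at (305,210). I level the tool and lower it.

```bash
python3 -m jog '[[0.0014,0.0025,0.03,-0.002,0.007,0,1],[0.0014,0.0025,0.07,-0.002,0.007,0,1],[0.0014,0.0025,0.095,-0.002,0.007,0,1],[0.0014,0.0025,0.105,-0.002,0.007,0,1],[0.0014,0.0025,0.105,-0.002,0.007,0,1],[0.0014,0.0025,0.105,-0.002,0.007,0,1]]' 40;python3 q.py
python3 -m jog '[[0,0,0,0,0,0,-1],[0,0,0,0,0,0,-1],[0,0,0,0,0,0,-1],[0,0,0,0,0,0,-1],[0,0,0,0,0,0,-1],[0,0,0,0,0,0,-1]]' 40;python3 q.py
python3 -m jog '[[0,0,-0.03,0,0,0,-1],[0,0,-0.07,0,0,0,-1],[0,0,-0.11,0,0,0,-1],[0,0,-0.15,0,0,0,-1],[0,0,-0.19,0,0,0,-1],[0,0,-0.2,0,0,0,-1],[0,0,-0.2,0,0,0,-1],[0,0,-0.2,0,0,0,-1]]' 40;python3 q.py
```

```text
time_s: 28.25
ee_pos: [0.6062, 0.2944, 0.0478]
eef_rot: [3.137, 0.005, 2.765]
force: [-0.6, 0.1, 0.4]
grip_width: 0.0941
F [-0.57  0.15  0.41] M [-0.007 -0.013 -0.001] p [0.6062 0.2944 0.0478] base 0.0096 load 7.3 rest-floor 0.0144 t 28.25
time_s: 28.85
ee_pos: [0.6063, 0.2943, 0.0481]
eef_rot: [3.137, 0.005, 2.765]
force: [-1.5, -1.6, 5.7]
grip_width: 0.0649
F [-1.5  -1.56  5.69] M [-0.623  0.359  0.017] p [0.6063 0.2943 0.0481] base 0.0099 load 12.5 rest-floor 0.0183 t 28.85
time_s: 29.65
ee_pos: [0.6046, 0.2937, 0.2453]
eef_rot: [3.14, 0.002, 2.765]
force: [0.2, -0.1, -3.1]
grip_width: 0.0645
F [ 0.24 -0.07 -3.05] M [-0.079  0.08   0.012] p [0.6046 0.2937 0.2453] base 0.2071 load 3.8 rest-floor 0.2096 t 29.65
```

3.05 N: nylon. I go to the green tray, with extra height to clear the steel jar.

```bash
python3 -m jog '[[0,0,-0.04,0,0,0,-1],[0,0,-0.06,0,0,0,-1],[-0.019,-0.0415,-0.06,0,0,0,-1],[-0.038,-0.083,-0.06,0,0,0,-1],[-0.057,-0.125,-0.06,0,0,0,-1],[-0.076,-0.166,-0.06,0,0,0,-1],[-0.095,-0.208,-0.06,0,0,0,-1],[-0.114,-0.249,-0.06,0,0,0,-1],[-0.133,-0.291,-0.06,0,0,0,-1],[-0.152,-0.332,-0.06,0,0,0,-1],[-0.171,-0.374,-0.06,0,0,0,-1],[-0.19,-0.415,-0.06,0,0,0,-1],[-0.209,-0.457,-0.06,0,0,0,-1],[-0.222,-0.485,-0.06,0,0,0,-1],[-0.2286,-0.4986,-0.06,0,0,0,-1],[-0.2286,-0.4986,-0.06,0,0,0,-1],[-0.2286,-0.4986,-0.06,0,0,0,-1],[-0.2286,-0.4986,-0.06,0,0,0,-1]]' 40;python3 q.py
```

```text
time_s: 31.45
ee_pos: [0.6339, -0.2525, 0.3047]
eef_rot: [3.139, 0.002, 2.767]
force: [0.6, 1.1, -3.2]
grip_width: 0.0644
F [ 0.58  1.06 -3.17] M [-0.006 -0.011 -0.049] p [ 0.6339 -0.2525  0.3047] base 0.2665 load 3.7 rest-floor 0.2689 t 31.45
```

```bash
python3 -m jog '[[0,-0.001,0.045,0,0,0,-1],[0,-0.001,0.09,0,0,0,-1],[0,-0.001,0.135,0,0,0,-1],[0,-0.001,0.18,0,0,0,-1],[0,-0.001,0.21,0,0,0,-1],[0,-0.001,0.235,0,0,0,-1],[0,-0.001,0.245,0,0,0,-1],[0,-0.001,0.25,0,0,0,-1],[0,-0.001,0.252,0,0,0,-1],[0,-0.001,0.252,0,0,0,-1]]' 40;python3 q.py
python3 - <<'E'
from station import camera
from side import *
c=camera("side");np.savez("side10.npz",**c)
cv2.imwrite("pics/side10.png",cv2.resize(c["image"][230:410,300:520,::-1],None,fx=3,fy=3))
E
```

```text
time_s: 32.45
ee_pos: [0.6347, -0.2531, 0.0539]
eef_rot: [3.139, 0.004, 2.767]
force: [-0.1, 0.4, -2.5]
grip_width: 0.0643
F [-0.11  0.4  -2.45] M [-0.002  0.05  -0.01 ] p [ 0.6347 -0.2531  0.0539] base 0.0157 load 4.4 rest-floor 0.0187 t 32.45
```

View pics/side10.png

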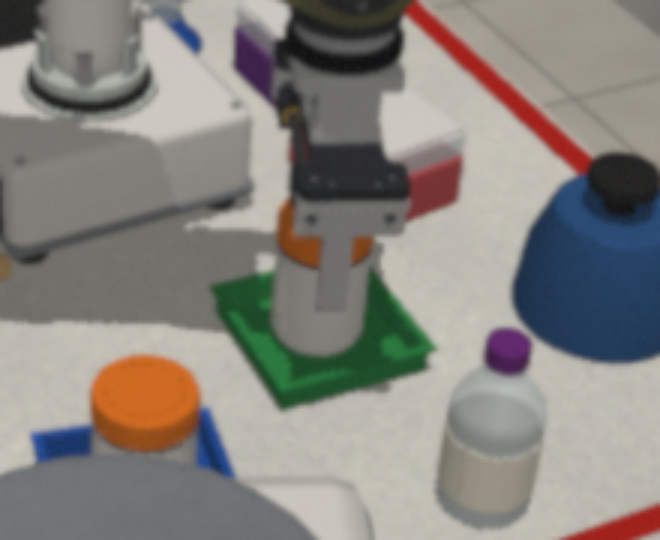

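The jar is centred over the green tray floor at (320,330), a few mm up, with all four walls clear.

```bash
python3 -m jog '[[0,0,0.001,0,0,0,-1],[0,0,0.002,0,0,0,-1],[0,0,0.003,0,0,0,-1],[0,0,0.004,0,0,0,-1],[0,0,0.005,0,0,0,-1],[0,0,0.005,0,0,0,-1]]' 40;python3 q.py
```

```text
time_s: 33.1
ee_pos: [0.6346, -0.2531, 0.0487]
eef_rot: [3.139, 0.003, 2.767]
force: [-1.0, 0.4, -3.4]
grip_width: 0.0648
F [-0.97  0.39 -3.4 ] M [ 0.027  0.03  -0.03 ] p [ 0.6346 -0.2531  0.0487] base 0.0105 load 3.5 rest-floor 0.0128 t 33.10
```

```bash
python3 -m jog '[[0,0,0.001,0,0,0,-1],[0,0,0.0015,0,0,0,-1],[0,0,0.0015,0,0,0,-1]]' 40;python3 q.py
```

```text
time_s: 33.4
ee_pos: [0.6347, -0.2531, 0.0473]
eef_rot: [3.139, 0.003, 2.767]
force: [-0.8, -0.0, -2.7]
grip_width: 0.0646
F [-0.76 -0.04 -2.7 ] M [-0.019  0.049  0.003] p [ 0.6347 -0.2531  0.0473] base 0.0091 load 4.2 rest-floor 0.0118 t 33.40
```

```bash
python3 -m jog '[[0,0,0.0005,0,0,0,-1],[0,0,0.001,0,0,0,-1],[0,0,0.001,0,0,0,-1]]' 40;python3 q.py
```

```text
time_s: 33.7
ee_pos: [0.6349, -0.2532, 0.0472]
eef_rot: [3.14, 0.004, 2.767]
force: [-3.5, 0.9, 6.3]
grip_width: 0.0645
F [-3.51  0.89  6.33] M [0.3   0.639 0.012] p [ 0.6349 -0.2532  0.0472] base 0.0090 load 13.2 rest-floor 0.0178 t 33.70
```

```bash
python3 -m jog '[[0,0,-0.0005,0,0,0,-1],[0,0,-0.0005,0,0,0,1],[0,0,-0.0005,0,0,0,1],[0,0,-0.0005,0,0,0,1],[0,0,-0.0005,0,0,0,1],[0,0,-0.0005,0,0,0,1],[0,0,-0.03,0,0,0,1],[0,0,-0.08,0,0,0,1],[0,0,-0.13,0,0,0,1],[0,0,-0.18,0,0,0,1],[0,0,-0.23,0,0,0,1],[0,0,-0.25,0,0,0,1]]' 40
python3 -m jog '[[0.44,0.474,0,0,0,0,1],[0.44,0.474,0,0,0,0,1],[0.44,0.474,0,0,0,0,1],[0.44,0.474,0,0,0,0,1],[0.44,0.474,0,0,0,0,1],[0.44,0.474,0,0,0,0,1],[0.44,0.474,0,0,0,0,1],[0.44,0.474,0,0,0,0,1],[0.44,0.474,0,0,0,0,1],[0.44,0.474,0,0,0,0,1],[0.44,0.474,0,0,0,0,1],[0.44,0.474,0,0,0,0,1],[0.44,0.474,0,0,0,0,1],[0.44,0.474,0,0,0,0,1],[0.44,0.474,0,0,0,0,1],[0.44,0.474,0,0,0,0,1]]' 40
python3 - <<'E'
from station import camera
from side import *
for n in("top","side"):
    c=camera(n);np.savez(n+"11.npz",**c);cv2.imwrite(f"pics/{n}11.png",c["image"][:,:,::-1])
c=load("top11");H=hsv(c);m=(H[...,0]>5)&(H[...,0]<18)&(H[...,1]>170)&(H[...,2]>110)
for k in blobs(m,200):
    for z in(.101,.2115):
        P=plane(c,k.reshape(-1,2),z);(x,y),r=cv2.minEnclosingCircle(P[:,:2].astype(np.float32));print(cv2.boundingRect(k),z,np.round([x,y,r],4))
c=load("side11")
for u in(322,336): print(c["image"][240:272,u,1])
cv2.imwrite("pics/mill11.png",cv2.resize(c["image"][200:275,290:370,::-1],None,fx=7,fy=7,interpolation=cv2.INTER_CUBIC))
E
```

```text
time_s: 34.9
ee_pos: [0.6342, -0.2535, 0.3033]
eef_rot: [3.14, 0.011, 2.767]
force: [0.4, -0.3, -0.7]
grip_width: 0.0937
time_s: 36.5
ee_pos: [0.3986, 0.3479, 0.2991]
eef_rot: [3.14, 0.012, 2.766]
force: [-0.6, -0.9, 0.6]
grip_width: 0.0941
(462, 248, 27, 26) 0.101 [ 0.4564 -0.355   0.0322]
(462, 248, 27, 26) 0.2115 [ 0.4471 -0.3236  0.0294]
(312, 200, 29, 29) 0.101 [ 0.5736 -0.0142  0.0343]
(312, 200, 29, 29) 0.2115 [ 0.5539 -0.0132  0.0313]
(413, 173, 28, 28) 0.101 [ 0.6325 -0.2507  0.033 ]
(413, 173, 28, 28) 0.2115 [ 0.6075 -0.2286  0.0301]
[128 127 127 128 127 125 123 123 123 123 121 120 117 115 122 139 157 159
 155 139 121 111  92  59  34  28  70 121 141 143 163 181]
[125 124 126 124 126 125 123 123 122 120 118 117 114 114 123 144 162 166
 159 141 121 111  94  62  37  30  66 113 133 134 156 177]
```

View pics/top11.png

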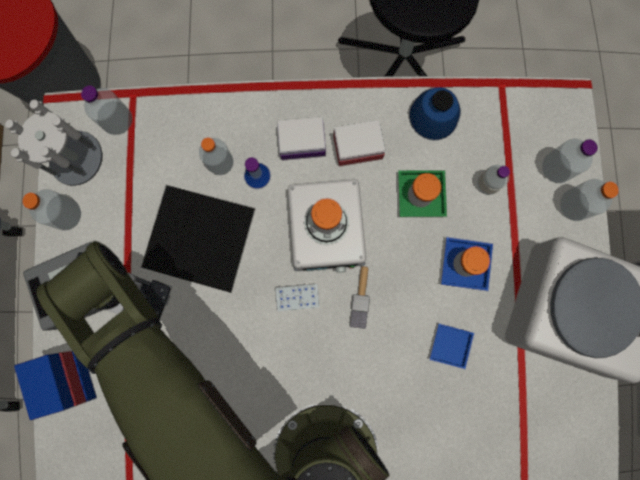

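View pics/side11.png

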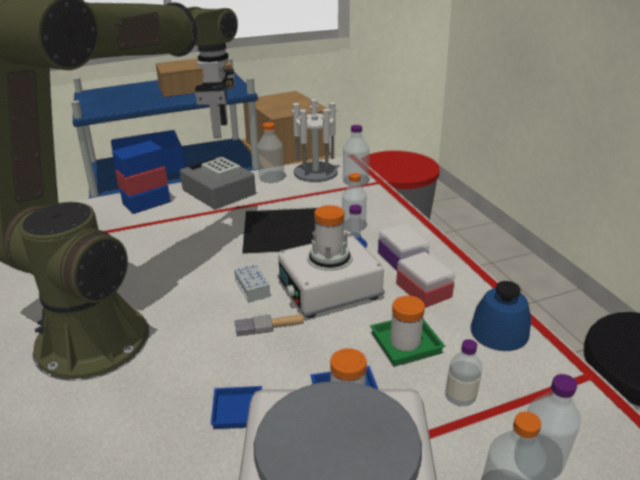

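View pics/mill11.png

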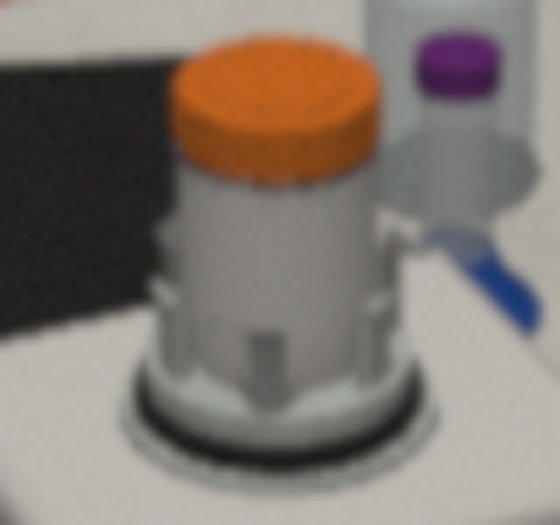

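All three jars are upright: steel deep in the holder at (329,230) in the side view, nylon in the green tray at (407,320), ceramic in the large blue tray at (348,370). Everything else is where it was.

```bash
python3 -c "
from station import ctrl;print(ctrl.hand_in())"
```

```text
the job is handed in; nothing more can be done
None
```

I lifted all three jars and told them apart by weight: about 7 N is steel, 4.7 N ceramic and 3.05 N nylon. The steel jar went into the mill's holder first, then the ceramic jar into the large blue tray and the nylon jar into the green tray. I handed in just after 36.5 s.

**Steel jar seating**
- **Pressing it in:** load on the holder peaked at about 23 N, under the 30 N overload.
- **Lid check:** I let go and pressed the lid with closed fingers. Its top read 0.2096 m at about 10 N, against 0.2095 m expected if fully down and 0.2155 m if still on the clip noses. At about 19.6 N it read 0.2037 m against 0.2029 m expected.
- **Final view:** the holder had sunk about 4.4 mm, as expected under the steel jar, and the jar stood upright.

**Trays:** by the final top picture, the ceramic jar is within about 2 mm of its tray's centre and the nylon jar within about 4 mm. The other objects look unmoved.

**Checks that disagreed**
- I never saw the sudden load drop as the clips gave way. Sideways forces of 1–4.5 N came and went instead.
- While gripped, the arm's height reading put the steel jar 1–2 mm above the holder floor. The lid check did not show that gap.
- The nylon jar's 3.05 N is slightly above its stated maximum of about 2.86 N. That is within the sensor's noise of about 0.5 N, and far from ceramic.
- When the trays were touched, the force rose briefly to 6–10 N before I released the jars.

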